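# Restock the sprung tin dispenser, oldest tin on top

### The arm

A 7-joint arm with a two-finger parallel gripper is mounted at the origin on the work surface. World frame = base frame: x ahead of the robot, y to its left, z up, the work surface at z = 0. Lengths are in m, angles in rad, forces in N, time in s.
With the tool pointing down it reaches from about 0.425 to 0.95 m from the base axis. Payload 4.7 kg.
Tool frame: the origin (TCP) lies midway between the tips of the shut fingers; the grasp point (between the pads) lies 19 mm behind it; x points along the fingers, y is the direction in which the jaws open and shut, and the axes are right-handed (so a half turn about x gives the same grasp; the last joint's range is limited). The gripper opens to 87 mm and grips with 3 to 60 N. Pads are 19 mm wide; open, the fingers measure 117 mm over their backs; the gripper's body (75 mm by 190 mm) begins 51 mm behind the grasp point.
Start: joints at [1.073, 0.469, -0.049, 1.532, 0.024, 1.141, -0.082], TCP at [0.305, -0.602, 0.196] pointing down, gripper open.
Joint ranges: [-2.59, 2.59], [-0.33, 1.99], [-1.39, 1.29], [0.1, 2.45], [-1.04, 4.18], [0.21, 1.99], [-2.66, 2.66]. Speed limits (rad/s): [2.57, 2.57, 3.14, 3.14, 3.14, 3.14, 3.14].

### API

Orientations are given as a unit quaternion [w, x, y, z].
In Python, from plant import arm gives the robot as it stands.
- The arm moves only by the tool step_arm, never from a script. Its argument "steps" is one flat list of numbers, 7 for each row, row after row: the turn, a rotation vector about the world's x, y, z in degrees, then the shift along the world's x, y, z in m, then the finger opening in m, from 0 to 0.087. In form: [rx, ry, rz, dx, dy, dz, claw, rx, ry, rz, dx, dy, dz, claw, ...]. A call has 1 to 5 rows; each row shifts and turns the pose as measured when the row begins; what a row does not reach is not made up. A row lasts 1/12 s, in which the tool goes at most 41.7 mm and 7.16 degrees, less where a joint would pass 70% of its speed; a pose out of reach is approached as far as the arm can. A call with a gripper value outside its range is refused whole. The fingers move at their own pace and stop on an object; "squeeze" is the grip in N (left out, the last holds). Time passes only in rows, so rows that do not move let the fingers close. It gives the time, the measured TCP pose, the force and the opening at its end, in the units of the state.
- arm.state(): the state, without advancing time (a new reading comes with each control period).
- arm.snapshot(name): name is "scene" or "top" or "wrist"; returns a dict with "img" (400x640x3 uint8, red, green, blue), "range_z" (400x640 float32, m along the optical axis (not along the pixel's ray), 0 where there is no reading), "fx", "fy", "cx", "cy" (pixels), "D" ([k1, k2, p1, p2, k3] as OpenCV has them; the pictures are not rectified), "origin" and "orientation" of the camera in the world. Camera axes: x right, y up, looking along -z (the intrinsics and any distortion apply to the point x, -y, -z); pixel columns grow to the right and rows downward; lengths in m; the calibration is good to about 2 mm. A picture is of the moment at which its call begins.
- arm.sign_off(): hands the job in, once; it reports no verdict.
Trained networks look in the newest picture that a camera, given by its name, has taken for a name from the list of things; names that differ only in an ending like _2 or _b are one class to them, and where a whole thing is asked for, a point or a joint stands for the part that bears it (a point fixed in the world has none). Each returns a list of dicts, best first, with "p" (0 to 1); they miss things now and then, are a little off and sometimes report something else, mostly with a low value. They report only what shows in the picture. A call takes as long as a camera call. They do not tell look-alikes from the thing itself.
- arm.look_for(camera, query): "pixel" ([column, row] in pixels, amid what is visible of it).
The state is a dict: "time": time; "q": joint angles; "dq": joint speeds; "joint_torque": joint torques, N m; "tool_pos": TCP position; "tcp_rot": TCP orientation; "force": force on the tool from outside, world axes, zero at the start; "torque": the same for the moment, N m; "grip_width": finger opening in m.
Only numpy, scipy, OpenCV 4.12 (cv2) and the standard library are available. Lean on these libraries where they do the work, as an engineer would, in place of code of your own. Each camera call takes 0.05 s, during which the arm holds its last target.

### The job

Restock the sprung counter dispenser with fish tins: take out the one older tin that is still in it (orange use-first sticker), press every new tin from the bench down into the dispenser until it is held under the orange spring catches, then press the stickered tin in last, on top, so that it is handed out first. Then swing the clear cover over and press it down until it latches shut. Leave the other goods on the bench where they are.

Things in the scene. Friction and masses are not known exactly. Their poses are not given: they have to be found in the camera images.
- dispenser: Counter dispenser for flat tins, fixed; origin at the centre of its underside, z up. Dark base 205 (x) x 130 (y) x 26 mm; four aluminium corner guides up to 168 mm, then flared to 178 mm. Catches at the middles of the short sides (+x, -x); cover hinged at the +x end, its latch at the -x end. Posts behind the catches lie within |y| < 20 mm, |x| 67 to 90 mm, up to 180 mm high.
- mouth (a point): On the well's centre line, 150.4 mm above the dispenser's underside: middle of the top face of the uppermost tin when held up against the catches. Axes as the dispenser's. The well between the guides is 107 (x) x 64 (y) mm. Its long sides (+y, -y) are open over |x| < 40 mm, down to the base: free room for fingers beside a tin.
- catch (a point): Midway between the two orange spring catches, 156 mm up. Noses: radius 7 mm, along y, each 3 mm over a tin's end, springing outwards. A tin set on them has its underside 161 mm up and does not pass by its weight; pressed down (about 10 N to start, then 5) until its top is 148 mm up or lower, it snaps in and stays, top about 150 mm up. Pull it out straight up by its long sides: about 10 N.
- platform (a joint): Platform (100 x 56 mm) that carries the pile on a coil spring, m downwards: 0 at its upper stop (surface 148 mm above the dispenser's underside), 0.114 at the bottom. About 0.019 with one tin held by the catches, 0.022 more for each further tin. Spring 2.4 N at the top plus 80 N per m: it pushes the pile up against the catches, and each further tin is pressed down with all below it.
- cover (a joint): Angle of the clear cover in rad: 0 shut and latched, 1.75 fully open (leaning back past upright). Stays put when near upright; below about 1 rad it sinks gently by its own weight until it rests on the latch at about 0.08; from there a press of about 8 N on its tab snaps it past the latch to 0.
- cover_tab (a point): Top of the orange thumb tab (26 x 36 mm, 6 mm thick) at the middle of the cover's free edge, 148 mm from the hinge. Moves with the cover. Its x axis points from the tab to the hinge; z is the cover's outward normal (up when shut, away from the well when open).
- cover_hinge (a point): Middle of the cover's hinge line (which runs along y): 72 mm from the dispenser's middle along its +x, 184 mm above its underside. The cover is a clear 3 mm plate with grey edges, 90 mm wide and 136 mm long, then the tab: 160 mm in all. Turns with the cover.
- old_tin: The older fish tin: 104 (x) x 60 (y) x 22 mm high, about 0.16 kg, blue with bright rims and a round orange sticker 48 mm across on its top. Origin at the centre of its underside, z up. At first it is in the dispenser, held under the catches, its top face about 150 mm above the bench.
- tin1: A new fish tin, 104 (x) x 60 (y) x 22 mm high, about 0.16 kg, blue with bright rims and a blue top without a sticker, lying flat on the bench at first; it may be absent. Origin at the centre of its underside, z up. Either way round is right in the dispenser.
- tin2: A new fish tin, 104 (x) x 60 (y) x 22 mm high, about 0.16 kg, blue with bright rims and a blue top without a sticker, lying flat on the bench at first; it may be absent. Origin at the centre of its underside, z up. Either way round is right in the dispenser.
- tin3: A new fish tin, 104 (x) x 60 (y) x 22 mm high, about 0.16 kg, blue with bright rims and a blue top without a sticker, lying flat on the bench at first; it may be absent. Origin at the centre of its underside, z up. Either way round is right in the dispenser.
- tin4: A new fish tin, 104 (x) x 60 (y) x 22 mm high, about 0.16 kg, blue with bright rims and a blue top without a sticker, lying flat on the bench at first; it may be absent. Origin at the centre of its underside, z up. Either way round is right in the dispenser.
- spray: Bystander: black spray can, 48 mm across, 165 mm high. Origin at the centre of its underside.
- jar: Bystander: amber jar with red cap, 68 mm across, 100 mm high. Origin at the centre of its underside.
- soap: Bystander: green soap carton 95 (x) x 60 (y) x 32 mm. Origin at the centre of its underside.
- salt: Bystander: blue salt carton 90 (x) x 55 (y) x 150 mm high. Origin at the centre of its underside.
- marker: Bystander: marker pen, 145 mm long (x), 17 mm thick, lying. Origin at the middle of its underside.
There are look-alikes about, which are no part of the job. Leave any yellow look-alike of the tin2 alone.

How it is judged:
By the outcome, as a careful person would: the job done as asked, in the order asked, and still so for the second after the job is handed in, with the robot touching nothing.
Of tin1, tin2, tin3, tin4 only 2 to 4 are there at a start; the rules pass over those that are not, and their reading is None.
At some moment in a run one of tin1, tin2, tin3, tin4 may be knocked a few centimetres aside while the robot is not near it.
Once in a run the grip may slacken for a moment while it holds something.
It also fails if it takes over 210 s, if anything falls off the work surface, if the arm or the gripper's body presses on something with over 40 N, if the wrist force passes 120 N, or if a joint passes its speed limit or range.

## Working session

There is one attempt and no reset: what is moved stays moved. The work goes in short steps, Python scripts to look and compute and a tool call to move; the robot and the scene stay as the last step left them, time stands still between calls to the robot, and variables do not carry over. Pictures are saved under pics/ and viewed, and the job is handed in when it is done.

Besides the shell and the picture viewer there is one more tool, called after ">>>" as name(argument=value, ...) on one line, values as JSON. step_arm: Moves the arm, as the interface text tells. Its arguments: {"type":"object","properties":{"steps":{"type":"array"},"squeeze":{"type":"number"}},"required":["steps"]}

```bash
ls; mkdir -p pics
cat > h.py <<'E'
from plant import arm
import numpy as np, cv2
from scipy.spatial.transform import Rotation as R
def snap(c):
    s=arm.snapshot(c); return s
def Rm(s):
    q=s["orientation"]; return R.from_quat([q[1],q[2],q[3],q[0]]).as_matrix()
def save(s,n,crop=None,scale=1):
    im=s["img"]
    if crop: x0,y0,x1,y1=crop; im=im[y0:y1,x0:x1]
    im=cv2.resize(im,None,fx=scale,fy=scale,interpolation=cv2.INTER_CUBIC)
    cv2.imwrite("pics/"+n,im[:,:,::-1])
def ray(s,px):
    K=np.array([[s["fx"],0,s["cx"]],[0,s["fy"],s["cy"]],[0,0,1]])
    p=cv2.undistortPoints(np.array([[px]],float),K,np.array(s["D"],float))[0,0]
    return np.array([p[0],-p[1],-1.])
def pt(s,px,z=None):
    """3D from range (median 3x3) or intersect plane z"""
    d=Rm(s)@ray(s,px); o=np.array(s["origin"])
    if z is not None: return o+d*(z-o[2])/d[2]
    c,r=int(round(px[0])),int(round(px[1]))
    w=s["range_z"][r-1:r+2,c-1:c+2]; w=w[w>0]
    return o+d*np.median(w) if len(w) else None
def proj(s,P):
    K=np.array([[s["fx"],0,s["cx"]],[0,s["fy"],s["cy"]],[0,0,1]])
    c=(np.atleast_2d(P)-np.array(s["origin"]))@Rm(s); c=c*[1,-1,-1]
    return cv2.projectPoints(c.reshape(-1,1,3),np.zeros(3),np.zeros(3),K,np.array(s["D"],float))[0][:,0]
def cloud(s):
    h,w=s["range_z"].shape
    K=np.array([[s["fx"],0,s["cx"]],[0,s["fy"],s["cy"]],[0,0,1]])
    g=np.stack(np.meshgrid(np.arange(w),np.arange(h)),-1).reshape(-1,1,2).astype(float)
    p=cv2.undistortPoints(g,K,np.array(s["D"],float))[:,0]
    d=np.c_[p[:,0],-p[:,1],-np.ones(len(p))]@Rm(s).T
    P=np.array(s["origin"])+d*s["range_z"].reshape(-1,1)
    P[s["range_z"].ravel()<=0]=np.nan
    return P.reshape(h,w,3)
E
python3 - <<'E'
from h import *
np.set_printoptions(precision=4,suppress=True)
st=arm.state(); print({k:np.round(v,3) for k,v in st.items()})
for c in("scene","top","wrist"):
    s=snap(c); save(s,c+"0.png"); print(c,s["origin"],s["orientation"],s["fx"],s["D"])
    for q in ["dispenser","old_tin","tin1","cover_tab","spray","jar","soap","salt","marker"]:
        for r in arm.look_for(c,q):
            if r["p"]>.2:
                p=pt(s,r["pixel"]); print(q,np.round(r["pixel"]),round(r["p"],2),p)
E
```

```text
pics
{'time': np.float64(0.0), 'q': array([ 1.073,  0.469, -0.049,  1.534,  0.024,  1.141, -0.082]), 'dq': array([ 0.001, -0.001, -0.   ,  0.001, -0.002, -0.001,  0.001]), 'joint_torque': array([ -0.   , -50.798,  -0.081, -23.616,  -0.061,   0.038,   0.   ]), 'tool_pos': array([ 0.305, -0.602,  0.195]), 'tcp_rot': array([-0.164, -0.688, -0.165,  0.688]), 'force': array([ 0.231, -0.646, -0.408]), 'torque': array([0.021, 0.001, 0.037]), 'grip_width': np.float64(0.087)}
scene [1.6145 0.1873 1.4749] [0.6121 0.2154 0.2598 0.7152] 501.19573841400523 [-0.1559  0.      0.      0.      0.    ]
dispenser [328. 240.] 0.68 [0.5889 0.0277 0.0337]
old_tin [328. 225.] 0.65 [0.6111 0.0296 0.1472]
old_tin [350. 198.] 0.4 [0.6249 0.1004 0.3174]
tin1 [410. 208.] 0.97 [0.389  0.3088 0.0186]
tin1 [409. 251.] 0.91 [0.5835 0.3154 0.0187]
tin1 [258. 197.] 0.8 [ 0.4233 -0.2687  0.0233]
cover_tab [348. 194.] 0.64 [0.3378 0.0663 0.0022]
cover_tab [330. 225.] 0.53 [0.6101 0.0358 0.1471]
spray [260. 251.] 0.95 [ 0.7331 -0.1734  0.1276]
jar [367. 269.] 0.76 [0.7315 0.1773 0.1001]
jar [348. 194.] 0.43 [0.3396 0.06
[... 581 characters left out ...]
0.0423 0.0704]
tin1 [259. 161.] 0.54 [0.5702 0.0982 0.3231]
cover_tab [259. 158.] 0.83 [0.571  0.0953 0.3402]
spray [368. 142.] 0.56 [ 0.6879 -0.1722  0.1476]
spray [259. 157.] 0.48 [0.5724 0.0965 0.3414]
jar [243. 148.] 0.72 [0.6813 0.1744 0.1006]
soap [151. 221.] 0.8 [0.4761 0.4387 0.0319]
soap [244. 145.] 0.37 [0.69   0.1722 0.1   ]
salt [401. 260.] 0.54 [ 0.3825 -0.2793  0.0207]
marker [466. 226.] 0.8 [ 0.4897 -0.4786  0.0002]
wrist [ 0.3796 -0.565   0.3848] [ 0.8417 -0.1302  0.0801 -0.5178] 313.74184881560245 [0.0101 0.     0.     0.     0.    ]
tin1 [72.  5.] 0.94 [ 0.3577 -0.3034  0.0221]
salt [118.  86.] 0.88 [ 0.3305 -0.4351  0.1496]
marker [279.  26.] 0.71 [ 0.4352 -0.4941  0.0159]
```

View pics/scene0.png

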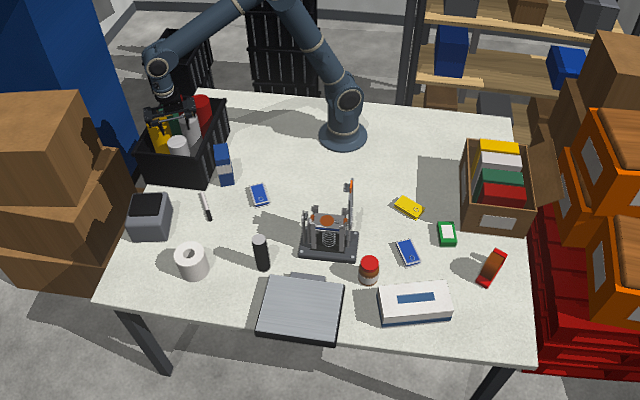

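View pics/top0.png

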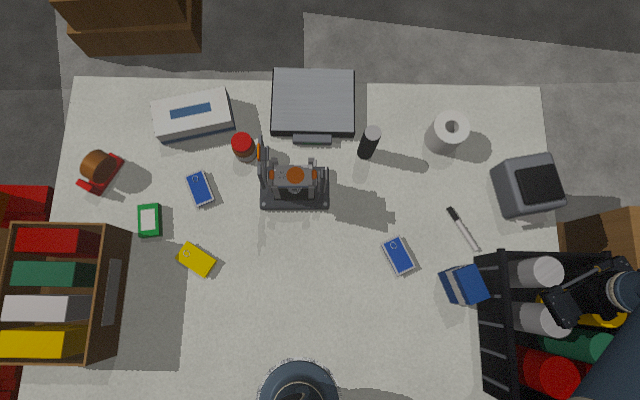

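View pics/wrist0.png

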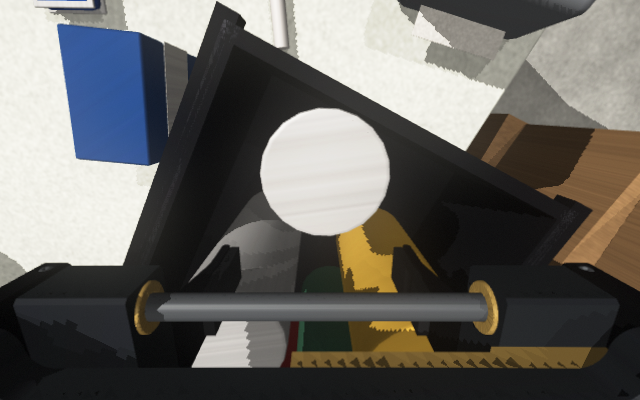

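Two blue tins, top view at (200,188) and (398,256). The yellow one at (196,260) is the look-alike, which I leave alone. The dispenser is at (293,187) with its hinge towards +y. Next I measure the poses.

```bash
cat >> h.py <<'E'
def tins(s,P=None):
    """blue tins on bench: top centre, yaw of long axis, dims"""
    P=cloud(s) if P is None else P
    hsv=cv2.cvtColor(s["img"],cv2.COLOR_RGB2HSV)
    out=[]
    m=((P[...,2]>.014)&(P[...,2]<.03)).astype(np.uint8)
    n,l,stt,_=cv2.connectedComponentsWithStats(m)
    for i in range(1,n):
        if stt[i,4]<60: continue
        k=l==i; q=P[k]; h=np.median(hsv[k],0)
        (c,d,a)=cv2.minAreaRect((q[:,:2]*1000).astype(np.float32))
        if d[0]<d[1]: d=d[::-1]; a+=90
        a=(a+90)%180-90
        out.append(dict(c=np.array(c)/1000,d=d,yaw=a,hsv=h,z=np.median(q[:,2]),n=int(k.sum()),med=q[:,:2].mean(0)))
    return out
E
python3 - <<'E'
from h import *
np.set_printoptions(precision=4,suppress=True)
st=arm.state(); q=st["tcp_rot"]; print(R.from_quat([q[1],q[2],q[3],q[0]]).as_matrix())
s=snap("top"); P=cloud(s)
for t in tins(s,P): print(t)
k=(abs(P[...,0]-.58)<.15)&(abs(P[...,1]-.04)<.16)
z=P[...,2]
for lo,hi in((.02,.032),(.14,.16),(.16,.19),(.2,.36)):
    kk=k&(z>lo)&(z<hi); p=P[kk]
    if len(p)>3: print(lo,hi,len(p),p.mean(0),p.min(0),p.max(0),cv2.minAreaRect((p[:,:2]*1000).astype(np.float32)))
save(s,"disp0.png",(220,110,380,230),5)
sc=snap("scene"); save(sc,"disps0.png",(270,160,400,280),5)
E
```

```text
[[ 0.      0.4518 -0.8921]
 [-0.0001 -0.8921 -0.4518]
 [-1.      0.0001  0.    ]]
{'c': array([0.7431, 0.3266]), 'd': (224.59323120117188, 4.826442718505859), 'yaw': -75.21837043762207, 'hsv': array([105.,  58.,  65.]), 'z': np.float64(0.021503639527518326), 'n': 165, 'med': array([0.7429, 0.3268])}
{'c': array([ 0.7444, -0.0188]), 'd': (256.9995422363281, 34.827178955078125), 'yaw': -88.78575158119202, 'hsv': array([105.,  16.,  76.]), 'z': np.float64(0.026933994225375235), 'n': 385, 'med': array([ 0.7437, -0.0174])}
{'c': array([ 0.7312, -0.3968]), 'd': (97.23419189453125, 36.492008209228516), 'yaw': 52.2801628112793, 'hsv': array([ 18.5,  14. , 114. ]), 'z': np.float64(0.021653378469129403), 'n': 84, 'med': array([ 0.726 , -0.3916])}
{'c': array([0.6195, 0.598 ]), 'd': (129.63084411621094, 53.25602340698242), 'yaw': -29.42779541015625, 'hsv': array([  3., 157.,  88.]), 'z': np.float64(0.019705041554540892), 'n': 254, 'med': array([0.6159, 0.5868])}
{'c': array([0.5854, 0.0305]), 'd': (203.66250610351562, 126.19393157958984), 'yaw': -87.74538493156433, 'hsv': array([90., 14., 57.])
[... 2767 characters left out ...]
4 -0.0738  0.02  ] [0.73   0.199  0.0316] ((625.64013671875, 60.908905029296875), (206.4650421142578, 274.0543212890625), 1.3282432556152344)
0.14 0.16 950 [0.5883 0.031  0.1504] [ 0.5522 -0.0585  0.1403] [0.6233 0.1002 0.16  ] ((588.1461181640625, 21.303417205810547), (68.91413879394531, 158.7813720703125), 1.3868722915649414)
0.16 0.19 359 [0.5911 0.0189 0.1714] [ 0.5404 -0.0576  0.16  ] [0.6291 0.1024 0.1898] ((589.5962524414062, 24.025333404541016), (85.46720886230469, 164.43746948242188), 4.746749401092529)
0.2 0.36 399 [0.5803 0.095  0.3033] [0.5396 0.0775 0.2002] [0.6345 0.1034 0.3459] ((587.0330200195312, 90.40953063964844), (94.88189697265625, 25.7365665435791), 0.16780346632003784)
```

Run:
```python
from h import *
s=snap("top");hsv=cv2.cvtColor(s["img"],cv2.COLOR_RGB2HSV)
P=cloud(s)
# sticker
m=((hsv[...,0]<18)&(hsv[...,1]>150)).astype(np.uint8)
n,l,stt,c=cv2.connectedComponentsWithStats(m)
for i in range(1,n):
    if stt[i,4]>15: print(stt[i],c[i],np.nanmedian(P[l==i],0), pt(s,c[i],.1504))
```

```text
[82 15  9 14 18] [86.33333333 21.55555556] [ 1.50696231  1.05941483 -0.49080834] [1.03635139 0.6409346  0.1504    ]
[231 132  21  24 337] [240.51928783 142.0504451 ] [0.69779486 0.18426768 0.09948232] [0.67862025 0.17383944 0.1504    ]
[257 143   3  18  44] [258.18181818 151.65909091] [0.58423626 0.09798754 0.34297116] [0.65246029 0.12484565 0.1504    ]
[ 76 151  35  44 589] [ 90.48556876 172.0950764 ] [0.60412556 0.60364671 0.09294218] [0.58484842 0.56348738 0.1504    ]
[107 153  16  16  64] [115.546875 158.953125] [0.66186599 0.56335305 0.02047992] [0.6227506  0.50268626 0.1504    ]
[286 167  18  17 230] [294.83478261 174.7173913 ] [0.59010659 0.02433213 0.15041146] [0.59044205 0.02455673 0.1504    ]
[269 170   5   9  42] [271.04761905 174.0952381 ] [0.58787961 0.08647155 0.16061902] [0.59067397 0.08758688 0.1504    ]
[312 170   5   9  40] [313.95  174.075] [ 0.59027177 -0.02603281  0.16140542] [ 0.59340123 -0.02603816  0.1504    ]
[   0  185   52   44 1592] [ 22.57600503 203.07160804] [ 0.58266495  1.03734817 -0.26949154] [0.49755959 0.7250183  0.1504    ]
[  11  226   88   34 1881] [ 50.38330675 241.7979798 ] [0.39533602 0.61805588 0.19165386] [0.39935909 0.63697356 0.1504    ]
[ 87 240  10   7  24] [ 92.25       243.04166667] [0.40117837 0.54779991 0.11784876] [0.39845142 0.53154478 0.1504    ]
[ 516  344   76   56 2132] [550.45966229 372.90666041] [ 0.12697846 -0.55932994  0.22119868] [ 0.11641439 -0.59572157  0.1504    ]
[  0 364  23  36 625] [  9.0784 380.5728] [-0.02021428  0.96744823 -0.27416983] [0.0742728  0.67648968 0.1504    ]
```

Run:
```python
from h import *
s=snap("top"); a=cv2.resize(s["img"][120:220,240:350],(660,600),interpolation=cv2.INTER_CUBIC)
cv2.imwrite("pics/d1.png",a[:,:,::-1])
a=cv2.resize(s["img"][240:340,520:640],(720,600),interpolation=cv2.INTER_CUBIC)
cv2.imwrite("pics/g1.png",a[:,:,::-1])
s=snap("scene"); a=cv2.resize(s["img"][170:270,290:390],(600,600),interpolation=cv2.INTER_CUBIC)
cv2.imwrite("pics/d2.png",a[:,:,::-1])
a=cv2.resize(s["img"][60:160,130:230],(600,600),interpolation=cv2.INTER_CUBIC)
cv2.imwrite("pics/g2.png",a[:,:,::-1])
```

```text
(no output)
```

View pics/d1.png

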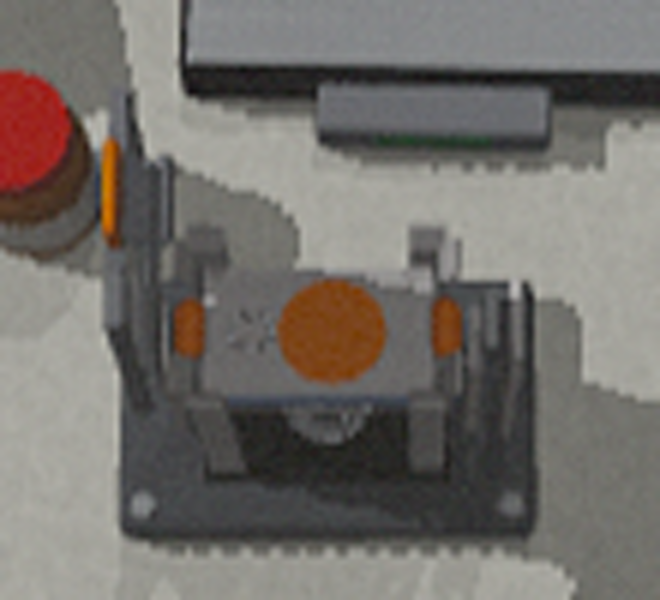

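View pics/d2.png

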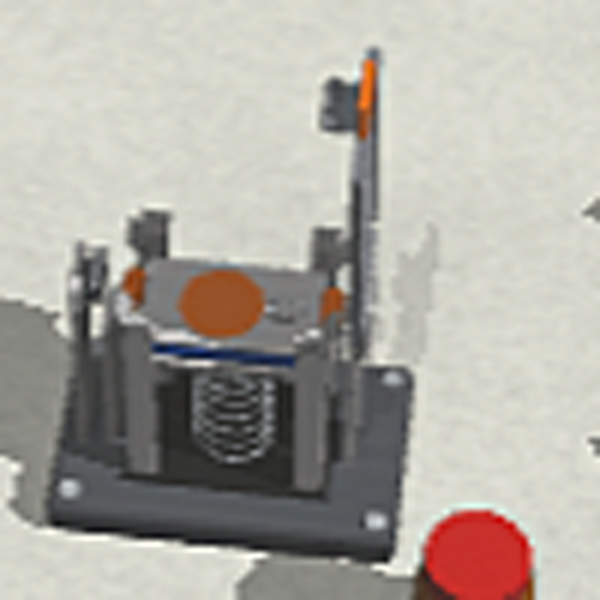

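View pics/g1.png

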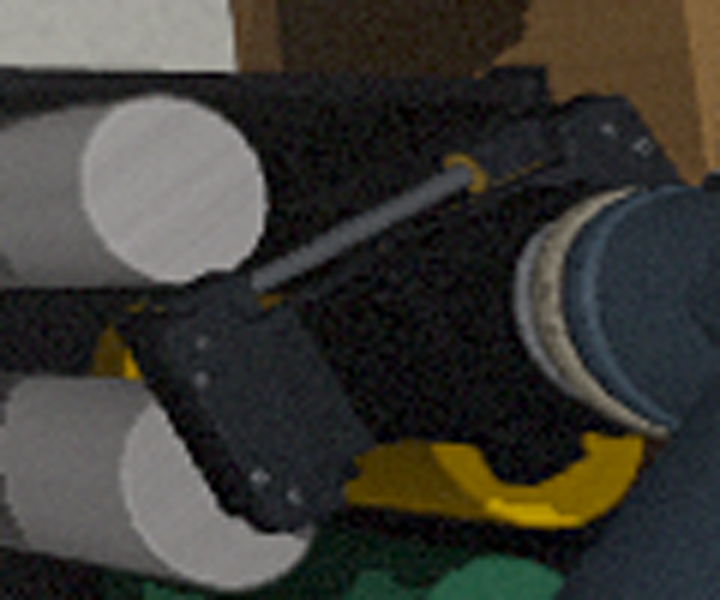

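View pics/g2.png

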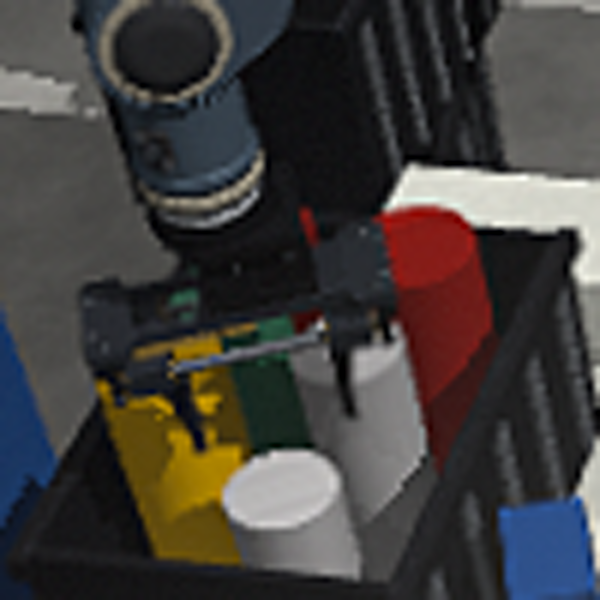

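>>> step_arm(steps=[0,0,0,0,0,0.04,0.087,0,0,0,0,0,0.04,0.087,0,0,0,0,0,0.04,0.087,0,0,7,0,0.01,0.035,0.087,0,0,7,0.01,0.03,0.025,0.087])

```text
time: 2.17
tool_pos: [0.3071, -0.561, 0.3718]
tcp_rot: [-0.24, -0.658, -0.252, 0.668]
force: [0.6, 0.3, 0.2]
grip_width: 0.087
```

>>> step_arm(steps=[0,0,7,0.015,0.037,0.01,0.087,0,0,7,0.015,0.037,0.01,0.087,0,0,7,0.015,0.037,0.01,0.087,0,0,7,0.015,0.037,0,0.087,0,0,7,0.015,0.037,0,0.087])

```text
time: 2.58
tool_pos: [0.3825, -0.3742, 0.4124]
tcp_rot: [-0.44, -0.55, -0.436, 0.56]
force: [1.0, -0.1, -0.5]
grip_width: 0.0871
```

>>> step_arm(steps=[0,0,7,0.015,0.037,0,0.05,0,0,7,0.015,0.037,0,0.03,0,0,3,0.015,0.037,0,0,0,0,0,0.015,0.037,0,0,0,0,0,0.015,0.037,0,0])

```text
time: 3.0
tool_pos: [0.4585, -0.1802, 0.4152]
tcp_rot: [0.524, 0.476, 0.513, -0.486]
force: [2.0, -0.6, -0.3]
grip_width: 0.0613
```

>>> step_arm(steps=[0,0,0,0.03,0.025,0.01,0,0,0,0,0.03,0.025,0.01,0,0,0,0,0.03,0.025,0.01,0,0,0,0,0.03,0.025,0,0,0,0,0,0,0,0,0])

```text
time: 3.42
tool_pos: [0.5817, -0.0638, 0.4479]
tcp_rot: [0.527, 0.474, 0.516, -0.482]
force: [-1.2, -0.3, -0.9]
grip_width: 0.0283
```

Run:
```python
from h import *
np.set_printoptions(precision=4,suppress=True)
st=arm.state(); print(st["tool_pos"],st["q"]); q=st["tcp_rot"]; print(R.from_quat([q[1],q[2],q[3],q[0]]).as_matrix())
s=snap("wrist"); save(s,"w1.png"); print(s["origin"],-Rm(s)[:,2])
P=cloud(s); hsv=cv2.cvtColor(s["img"],cv2.COLOR_RGB2HSV)
m=((hsv[...,0]<20)&(hsv[...,1]>140)).astype(np.uint8)
n,l,stt,c=cv2.connectedComponentsWithStats(m)
for i in range(1,n):
    if stt[i,4]>30: print(stt[i],c[i],np.nanmedian(P[l==i],0))
z=P[...,2]
k=(z>.148)&(z<.153)&(abs(P[...,0]-.59)<.1)&(abs(P[...,1]-.03)<.06); p=P[k]; print(k.sum(),p.mean(0),cv2.minAreaRect((p[:,:2]*1000).astype(np.float32)))
```

```text
[ 0.5817 -0.0638  0.4479] [ 0.4679  0.2586 -0.5866  1.3161  0.1611  1.6064 -0.0104]
[[ 0.0037  0.9962  0.0865]
 [-0.0187  0.0866 -0.9961]
 [-0.9998  0.0021  0.0189]]
[0.5736 0.0224 0.6347] [ 0.0299 -0.3191 -0.9473]
[319   1  44  16 539] [340.1243   8.4842] [0.5879 0.0952 0.3429]
[383   0  48  29 928] [405.6713  10.8933] [0.6981 0.1634 0.0992]
[320  50  20  11 182] [329.3077  55.3901] [0.5876 0.0841 0.1617]
[311  86  32  35 868] [326.2788 102.9677] [0.59   0.023  0.1511]
[315 135  18   9 135] [323.7481 138.7481] [ 0.591  -0.027   0.1619]
[618 232  22  60 693] [632.0231 266.8658] [ 2.0506 -0.5636 -0.6304]
[247 286   5  11  32] [249.     291.2188] [ 0.5597 -0.0284  0.5598]
[245 309   7  25  87] [247.8966 322.6207] [ 0.5603 -0.0355  0.564 ]
[381 316   7  18  54] [383.8889 325.1852] [ 0.5971 -0.0334  0.5641]
[ 329  346  177   22 1617] [418.5863 356.8472] [ 0.605  -0.0363  0.5714]
[264 352  15  10  44] [270.6591 355.7273] [ 0.5676 -0.0394  0.5708]
[276 353  54  14 323] [301.1455 358.3653] [ 0.5751 -0.0388  0.5716]
[170 354  14  13  58] [177.3103 361.3621] [ 0.5444 -0.0414  0.5727]
[194 360  19   7  39] [202.9744 363.4103] [ 0.551  -0.0409  0.5732]
3020 [0.5892 0.0304 0.1508] ((589.623779296875, 29.141103744506836), (63.869712829589844, 108.52205657958984), 1.8371816873550415)
```

View pics/w1.png

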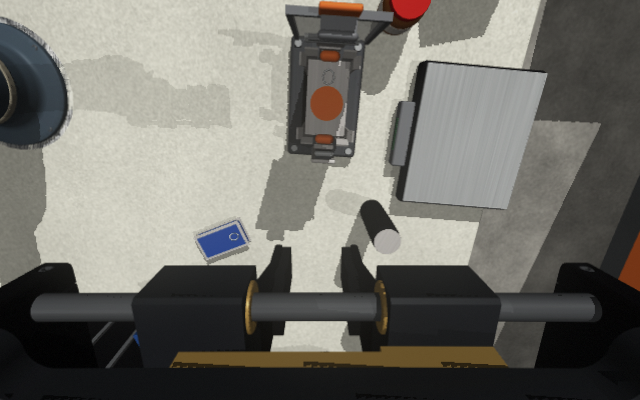

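```bash
cat >> h.py <<'E'
def go(target,yaw):
    """needed shift and rotvec(deg) to bring TCP to target, tool down with tool z axis at yaw deg"""
    st=arm.state(); q=st["tcp_rot"]; A=R.from_quat([q[1],q[2],q[3],q[0]])
    y=np.radians(yaw); z=np.array([np.cos(y),np.sin(y),0]); x=np.array([0,0,-1.]); B=R.from_matrix(np.c_[x,np.cross(z,x),z])
    print("t",round(float(st["time"]),1),"pos",np.round(st["tool_pos"],4),"shift",np.round(np.array(target)-st["tool_pos"],4),"rot",np.round(np.degrees((B*A.inv()).as_rotvec()),1),"F",np.round(st["force"],1),"w",round(float(st["grip_width"]),4),"q",np.round(st["q"],2))
E
python3 -c "
from h import *
go([.5895,.04,.29],-88.4)"
```

```text
t 3.5 pos [ 0.5801 -0.0666  0.4487] shift [ 0.0094  0.1066 -0.1587] rot [ 1.2  0.2 -3.2] F [0.2 0.  1.3] w 0.0242 q [ 0.47  0.26 -0.58  1.32  0.16  1.61 -0.01]
```

>>> step_arm(steps=[1.2,0.2,-3.2,0.005,0.02,-0.03,0,0,0,0,0.005,0.02,-0.035,0,0,0,0,0,0.02,-0.035,0,0,0,0,0,0.02,-0.03,0,0,0,0,0,0.02,-0.03,0])

```text
time: 3.88
tool_pos: [0.5931, 0.0263, 0.2912]
tcp_rot: [0.508, 0.5, 0.496, -0.495]
force: [1.2, 0.8, -0.4]
grip_width: 0.0008
```

>>> step_arm(steps=[0,0,0,0,0.015,0,0,0,0,0,0,0.015,0,0,0,0,0,0,0.012,0,0,0,0,0,0,0.01,0,0,0,0,0,0,0.008,0,0])

```text
time: 4.3
tool_pos: [0.5856, 0.0833, 0.2824]
tcp_rot: [0.504, 0.496, 0.498, -0.502]
force: [0.0, 0.0, 0.7]
grip_width: 0.0004
```

>>> step_arm(steps=[0,0,0,0,0.008,0.004,0,0,0,0,0,0.006,0.002,0,0,0,0,0,0.006,0,0,0,0,0,0,0.004,0,0])

```text
time: 4.63
tool_pos: [0.5856, 0.0924, 0.2881]
tcp_rot: [-0.507, -0.491, -0.489, 0.513]
force: [-2.7, -5.5, 1.1]
grip_width: 0.0003
```

Run:
```python
from h import *
np.set_printoptions(precision=4,suppress=True)
go([.5895,.03,.29],-88.4)
s=snap("scene"); save(s,"s2.png",(240,100,420,260),4)
s=snap("top");P=cloud(s); k=(P[...,2]>.2)&(abs(P[...,1]-.12)<.05)&(abs(P[...,0]-.59)<.06); p=P[k]
print(cv2.minAreaRect((p[:,:2]*1000).astype(np.float32)),len(p))
print(arm.look_for("top","cover_tab"))
```

```text
t 4.6 pos [0.5856 0.0924 0.2881] shift [ 0.0039 -0.0624  0.0019] rot [ 2.2 -0.2  2. ] F [-2.7 -5.5  1.1] w 0.0003 q [ 0.22  0.34 -0.62  1.58  0.24  1.31 -0.44]
((580.7819213867188, 114.15043640136719), (101.5037612915039, 88.07275390625), 0.1386481374502182) 2690
[]
```

View pics/s2.png

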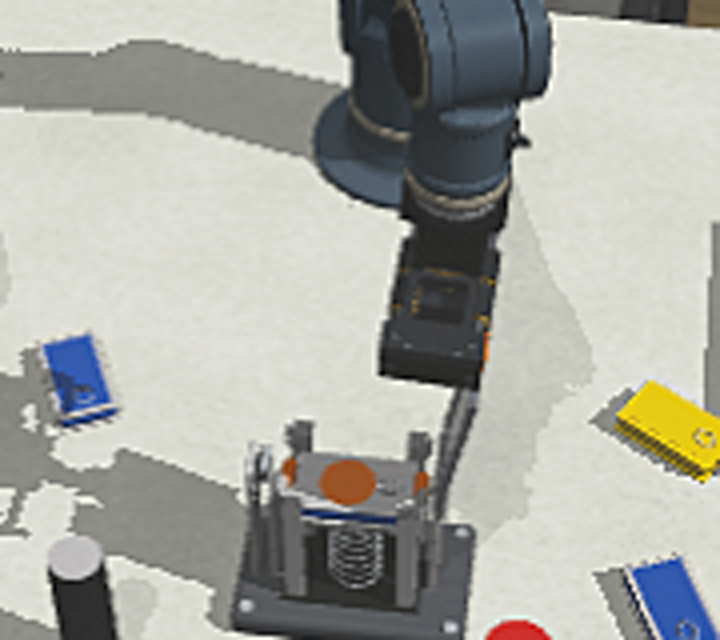

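>>> step_arm(steps=[2,0,2,0.004,-0.02,0,0.087,0,0,0,0,-0.022,0,0.087,0,0,0,0,-0.02,0,0.087,0,0,0,0,0,0,0.087,0,0,0,0,0,0,0.087])

```text
time: 5.2
tool_pos: [0.5914, 0.027, 0.2916]
tcp_rot: [0.508, 0.493, 0.505, -0.494]
force: [0.3, 0.7, -0.6]
grip_width: 0.026
```

Run:
```python
from h import *
np.set_printoptions(precision=4,suppress=True)
go([.5893,.030,.12],-88.4)
s=snap("wrist"); save(s,"w3.png")
s=snap("scene"); save(s,"s3.png",(240,100,420,260),4)
for r in arm.look_for("scene","cover_tab"): print(r,pt(s,r["pixel"]))
```

```text
t 5.2 pos [0.5914 0.027  0.2916] shift [-0.0021  0.003  -0.1716] rot [0.1 0.1 0.1] F [ 0.3  0.7 -0.6] w 0.026 q [ 0.35  0.32 -0.61  1.58  0.19  1.29 -0.26]
{'pixel': [353.9, 202.6], 'p': 0.78} [0.5898 0.1112 0.2543]
```

View pics/s3.png

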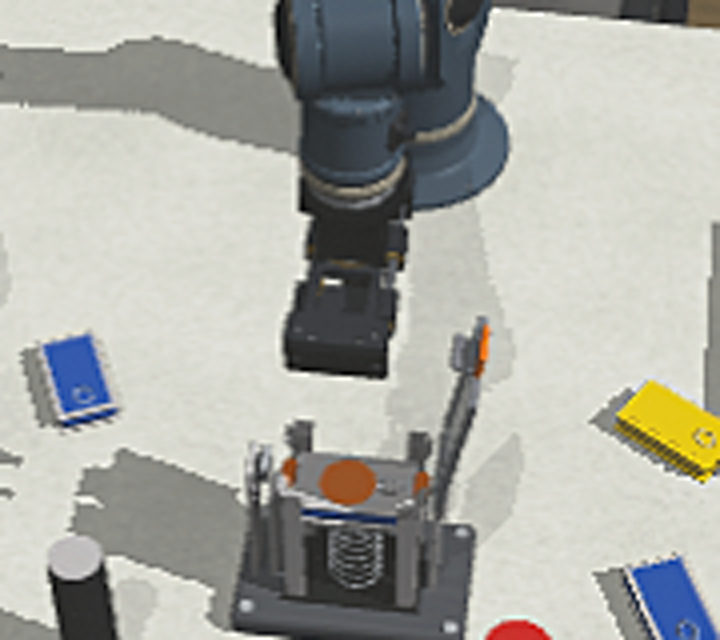

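View pics/w3.png

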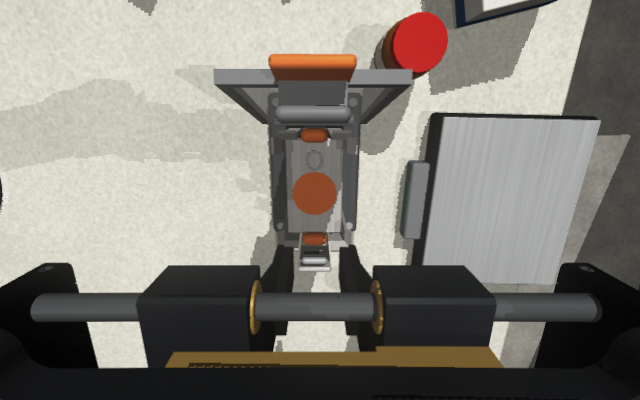

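```bash
cat >> h.py <<'E'
def wtop(s,zlo,zhi,cx=.589,cy=.03,r=.075):
    P=cloud(s);z=P[...,2]
    k=(z>zlo)&(z<zhi)&(abs(P[...,0]-cx)<r)&(abs(P[...,1]-cy)<r)
    k=cv2.morphologyEx(k.astype(np.uint8),cv2.MORPH_OPEN,np.ones((5,5)))>0
    p=P[k]
    if len(p)<20: return len(p)
    c=cv2.minAreaRect((p[:,:2]*1000).astype(np.float32)); return len(p),p.mean(0),c
E
python3 - <<'E'
from h import *
np.set_printoptions(precision=4,suppress=True)
s=snap("wrist"); print(wtop(s,.148,.154))
hsv=cv2.cvtColor(s["img"],cv2.COLOR_RGB2HSV);P=cloud(s)
m=((hsv[...,0]<20)&(hsv[...,1]>140)).astype(np.uint8)
n,l,stt,c=cv2.connectedComponentsWithStats(m)
for i in range(1,n):
    if stt[i,4]>100: print(stt[i],c[i],np.nanmedian(P[l==i],0),np.nanmean(P[l==i],0))
E
```

```text
(5047, array([0.5891, 0.0307, 0.1508]), ((589.11376953125, 28.70454978942871), (60.06193923950195, 103.72832489013672), 1.483498215675354))
[ 382   14   67   65 3105] [415.8599  44.9024] [0.6965 0.1801 0.1   ] [0.6965 0.1801 0.0964]
[ 270   58   88   26 2036] [313.7913  69.5624] [0.5875 0.1266 0.3407] [0.5874 0.1268 0.3383]
[301 130  27  14 334] [314.1287 136.3743] [0.5879 0.0853 0.1618] [0.588  0.0851 0.1614]
[ 293  173   44   43 1440] [314.3271 194.1583] [0.5898 0.0229 0.151 ] [0.5898 0.0229 0.151 ]
[303 234  24  12 255] [314.3176 239.4588] [ 0.5908 -0.0256  0.1615] [ 0.5911 -0.0258  0.1611]
[ 190  346  335   21 3203] [367.4212 357.7162] [0.6058 0.0521 0.4154] [0.6033 0.0521 0.4153]
```

>>> step_arm(steps=[0,0,0,-0.002,0.003,-0.015,0.087,0,0,0,0,0,-0.015,0.087,0,0,0,0,0,-0.015,0.087,0,0,0,0,0,-0.01,0.087,0,0,0,0,0,0,0.087])

```text
time: 5.82
tool_pos: [0.5893, 0.0392, 0.2361]
tcp_rot: [0.511, 0.492, 0.508, -0.489]
force: [-0.3, 0.6, 0.2]
grip_width: 0.075
```

```bash
python3 -c "
from h import *
go([.5892,.0297,.12],-88.5)"
```

```text
t 5.8 pos [0.5893 0.0392 0.2361] shift [-1.000e-04 -9.500e-03 -1.161e-01] rot [-0.   0.3 -0.7] F [-0.3  0.6  0.2] w 0.075 q [ 0.33  0.36 -0.61  1.67  0.22  1.18 -0.3 ]
```

>>> step_arm(steps=[0,0,-0.5,0,-0.009,-0.02,0.087,0,0,0,0,0,-0.02,0.087,0,0,0,0,0,-0.015,0.087,0,0,0,0,0,-0.01,0.087,0,0,0,0,0,0,0.087])

```text
time: 6.23
tool_pos: [0.5914, 0.0344, 0.1722]
tcp_rot: [0.511, 0.495, 0.506, -0.488]
force: [-0.9, -0.7, -0.1]
grip_width: 0.0869
```

```bash
python3 -c "
from h import *
go([.5892,.0297,.12],-88.5)"
```

```text
t 6.2 pos [0.5914 0.0344 0.1722] shift [-0.0022 -0.0047 -0.0522] rot [-0.1  0.7 -0.5] F [-0.9 -0.7 -0.1] w 0.0869 q [ 0.32  0.41 -0.59  1.75  0.26  1.05 -0.33]
```

>>> step_arm(steps=[0,0.7,-0.5,-0.002,-0.004,-0.018,0.087,0,0,0,0,-0.001,-0.018,0.087,0,0,0,0,0,-0.011,0.087,0,0,0,0,0,-0.004,0.087,0,0,0,0,0,0,0.087])

```text
time: 6.65
tool_pos: [0.5919, 0.0304, 0.1213]
tcp_rot: [0.507, 0.495, 0.506, -0.492]
force: [0.1, 0.8, -0.5]
grip_width: 0.0871
```

```bash
python3 -c "
from h import *
go([.5892,.0297,.12],-88.5)"
```

```text
t 6.7 pos [0.5919 0.0304 0.1213] shift [-0.0027 -0.0007 -0.0013] rot [-0.2  0.2  0. ] F [ 0.1  0.8 -0.5] w 0.0871 q [ 0.31  0.47 -0.57  1.79  0.3   0.96 -0.36]
```

>>> step_arm(steps=[0,0,0,-0.0025,0,-0.001,0.055,0,0,0,0,0,0,0.05,0,0,0,0,0,0,0.05,0,0,0,0,0,0,0.05], squeeze=45)

```text
time: 6.98
tool_pos: [0.5906, 0.031, 0.1223]
tcp_rot: [0.507, 0.496, 0.506, -0.491]
force: [-0.4, 0.5, -0.2]
grip_width: 0.068
```

>>> step_arm(steps=[0,0,0,-0.001,0,0,0.05,0,0,0,0,0,0,0.05,0,0,0,0,0,0,0.05,0,0,0,0,0,0,0.05])

```text
time: 7.32
tool_pos: [0.5898, 0.031, 0.1232]
tcp_rot: [0.508, 0.496, 0.505, -0.49]
force: [0.9, -0.2, -2.1]
grip_width: 0.0575
```

>>> step_arm(steps=[0,0,0,0,0,0,0.05,0,0,0,0,0,0.004,0.05,0,0,0,0,0,0.006,0.05,0,0,0,0,0,0.008,0.05,0,0,0,0,0,0.01,0.05])

```text
time: 7.73
tool_pos: [0.5878, 0.0306, 0.1508]
tcp_rot: [0.507, 0.495, 0.507, -0.492]
force: [-0.1, 0.3, 0.5]
grip_width: 0.0509
```

Run:
```python
from h import *
np.set_printoptions(precision=4,suppress=True)
go([.5892,.0297,.12],-88.5)
s=snap("wrist"); save(s,"w4.png")
s=snap("scene"); save(s,"s4.png",(270,140,390,260),5)
```

```text
t 7.7 pos [0.5878 0.0306 0.1508] shift [ 0.0014 -0.0009 -0.0308] rot [-0.2  0.2 -0. ] F [-0.1  0.3  0.5] w 0.0509 q [ 0.32  0.43 -0.58  1.77  0.27  1.01 -0.34]
```

View pics/s4.png

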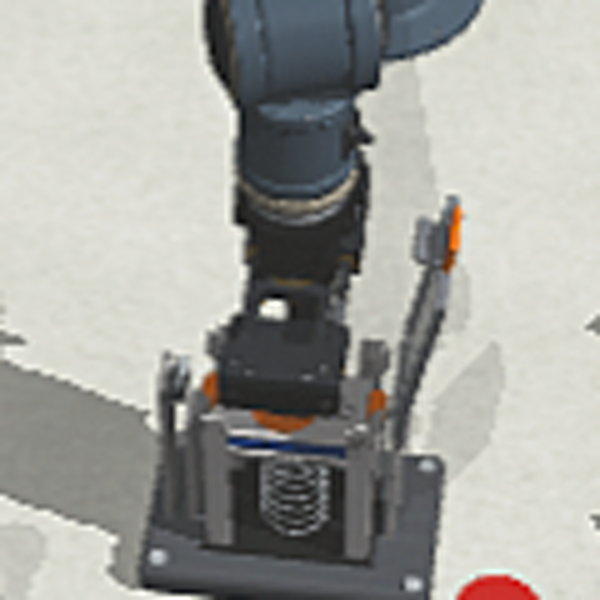

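View pics/w4.png

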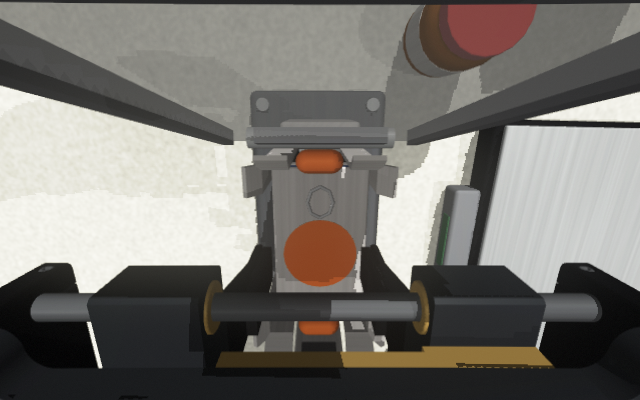

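>>> step_arm(steps=[0,0,0,0.001,-0.001,0.008,0.087,0,0,0,0,0,0,0.087,0,0,0,0,0,0,0.087,0,0,0,0,0,0,0.087,0,0,0,0,0,0,0.087])

```text
time: 8.25
tool_pos: [0.5917, 0.0299, 0.1636]
tcp_rot: [0.509, 0.497, 0.504, -0.49]
force: [-0.6, -0.1, 0.7]
grip_width: 0.0753
```

```bash
python3 -c "
from h import *
go([.5892,.0297,.119],-88.5)
s=snap('wrist'); print(wtop(s,.147,.156))"
```

```text
t 8.2 pos [0.5917 0.0299 0.1636] shift [-0.0025 -0.0002 -0.0446] rot [-0.2  0.7  0. ] F [-0.6 -0.1  0.7] w 0.0753 q [ 0.33  0.42 -0.59  1.76  0.27  1.03 -0.33]
(6396, array([0.59015422, 0.01572584, 0.15087937]), ((587.6340942382812, 14.656667709350586), (65.54376220703125, 59.415531158447266), 0.9272297024726868))
```

>>> step_arm(steps=[0,0.6,0,-0.001,0,0,0.087,0,0,0,0,0,-0.015,0.087,0,0,0,0,0,-0.013,0.087,0,0,0,0,0,-0.01,0.087,0,0,0,0,0,-0.004,0.087])

```text
time: 8.72
tool_pos: [0.5908, 0.0299, 0.1194]
tcp_rot: [0.506, 0.494, 0.507, -0.493]
force: [-0.6, 0.3, 1.0]
grip_width: 0.0866
```

```bash
python3 -c "
from h import *
go([.5892,.0297,.119],-88.5)"
```

```text
t 8.7 pos [0.5908 0.0299 0.1194] shift [-0.0016 -0.0002 -0.0004] rot [-0.2  0.   0. ] F [-0.6  0.3  1. ] w 0.0866 q [ 0.31  0.47 -0.57  1.79  0.3   0.96 -0.36]
```

>>> step_arm(steps=[0,0,0,-0.0015,0,-0.001,0,0,0,0,0,0,0,0,0,0,0,0,0,0,0,0,0,0,0,0,0,0,0,0,0,0,0,0,0], squeeze=50)

```text
time: 9.13
tool_pos: [0.5888, 0.0301, 0.1169]
tcp_rot: [0.505, 0.494, 0.508, -0.493]
force: [3.2, -0.3, -2.1]
grip_width: 0.0616
```

>>> step_arm(steps=[0,0,0,0,0,0,0,0,0,0,0,0,0,0])

```text
time: 9.3
tool_pos: [0.5892, 0.0301, 0.1171]
tcp_rot: [0.505, 0.494, 0.508, -0.493]
force: [1.7, 0.3, -3.1]
grip_width: 0.0589
```

```bash
python3 -c "
from h import *
go([.5892,.0297,.119],-88.5)
s=snap('wrist'); save(s,'w5.png')"
```

```text
t 9.3 pos [0.5892 0.0301 0.1171] shift [-0.     -0.0004  0.0019] rot [-0.2 -0.   0. ] F [ 1.7  0.3 -3.1] w 0.0589 q [ 0.31  0.47 -0.57  1.8   0.3   0.96 -0.36]
```

View pics/w5.png

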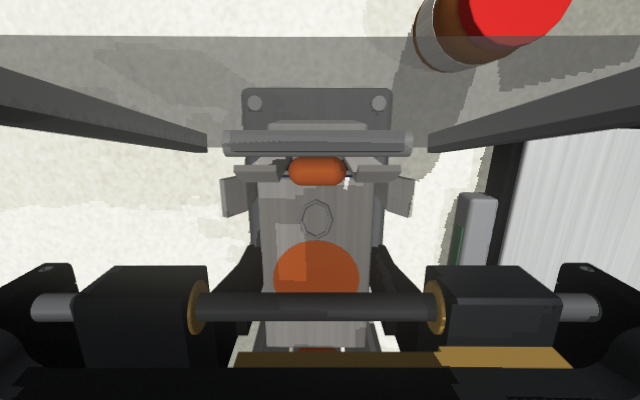

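>>> step_arm(steps=[0,0,0,0,0,0,0,0,0,0,0,0,0.003,0,0,0,0,0,0,0.004,0])

```text
time: 9.6
tool_pos: [0.5879, 0.0297, 0.1218]
tcp_rot: [0.504, 0.493, 0.509, -0.493]
force: [1.9, 0.9, -4.6]
grip_width: 0.0592
```

>>> step_arm(steps=[0,0,0,0,0,0.004,0,0,0,0,0,0,0.005,0])

```text
time: 9.77
tool_pos: [0.5876, 0.0297, 0.1312]
tcp_rot: [0.504, 0.493, 0.509, -0.494]
force: [1.4, 0.6, -4.4]
grip_width: 0.0594
```

>>> step_arm(steps=[0,0,0,0.001,0,0.008,0,0,0,0,0,0,0.01,0,0,0,0,0,0,0.015,0])

```text
time: 10.02
tool_pos: [0.5872, 0.0297, 0.1659]
tcp_rot: [0.503, 0.492, 0.51, -0.495]
force: [0.1, -0.9, -2.0]
grip_width: 0.0593
```

```bash
python3 -c "
from h import *
go([.5892,.0297,.24],-88.5)
s=snap('wrist'); save(s,'w6.png')"
```

```text
t 10.0 pos [0.5872 0.0297 0.1659] shift [0.002  0.     0.0741] rot [-0.2 -0.5 -0. ] F [ 0.1 -0.9 -2. ] w 0.0593 q [ 0.33  0.42 -0.59  1.75  0.26  1.06 -0.33]
```

View pics/w6.png

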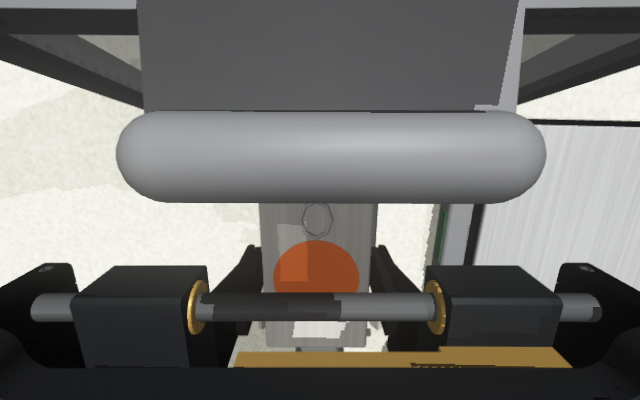

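>>> step_arm(steps=[0,0,0,0.001,0,0.03,0,0,0,0,0,0,0.03,0,0,0,0,0,-0.01,0.02,0,0,0,0,-0.005,-0.035,0,0,0,0,0,-0.005,-0.04,0,0])

```text
time: 10.48
tool_pos: [0.5806, -0.0436, 0.262]
tcp_rot: [0.511, 0.492, 0.512, -0.484]
force: [-0.3, -1.0, -2.4]
grip_width: 0.0594
```

>>> step_arm(steps=[0,0,0,-0.01,-0.04,0,0,0,0,0,-0.01,-0.04,0,0,0,0,0,-0.01,-0.04,0,0,0,0,0,-0.01,-0.02,-0.03,0,0,0,0,0,0,-0.03,0])

```text
time: 10.9
tool_pos: [0.5422, -0.1988, 0.2156]
tcp_rot: [0.518, 0.496, 0.501, -0.485]
force: [0.0, -0.3, -3.0]
grip_width: 0.0591
```

```bash
python3 -c "
from h import *
np.set_printoptions(precision=4,suppress=True)
go([.54,-.21,.004],-88.5)
s=snap('top');
for t in tins(s): 
  if abs(t['d'][0]-104)<6: print(t)
save(s,'t7.png')"
```

```text
t 10.9 pos [ 0.5422 -0.1988  0.2156] shift [-0.0022 -0.0112 -0.2116] rot [ 0.3  1.6 -0.7] F [ 0.  -0.3 -3. ] w 0.0591 q [ 0.7   0.32 -0.53  1.75  0.18  1.09  0.15]
{'c': array([0.5809, 0.3133]), 'd': (105.17761993408203, 60.19700622558594), 'yaw': 24.908241271972656, 'hsv': array([109., 164., 156.]), 'z': np.float64(0.021880009162227765), 'n': 693, 'med': array([0.5801, 0.3126])}
{'c': array([ 0.5089, -0.6618]), 'd': (98.39696502685547, 26.870262145996094), 'yaw': -78.37148189544678, 'hsv': array([ 17.,  14., 119.]), 'z': np.float64(0.0282895327972571), 'n': 184, 'med': array([ 0.5088, -0.6598])}
{'c': array([0.3725, 0.3059]), 'd': (104.76715850830078, 59.47632598876953), 'yaw': 58.73804473876953, 'hsv': array([ 26., 255., 194.]), 'z': np.float64(0.021889725321394993), 'n': 775, 'med': array([0.3717, 0.305 ])}
```

View pics/t7.png

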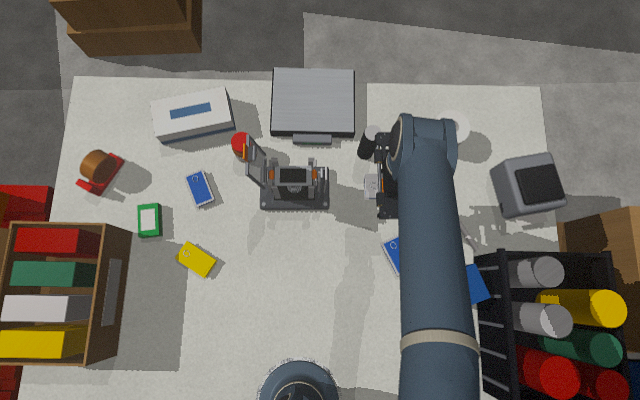

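>>> step_arm(steps=[0,1.5,-0.7,-0.002,-0.01,-0.04,0,0,0,0,0,0,-0.04,0,0,0,0,0,0,-0.04,0,0,0,0,0,0,-0.035,0,0,0,0,0,0,-0.02,0])

```text
time: 11.37
tool_pos: [0.5447, -0.2037, 0.0462]
tcp_rot: [0.51, 0.494, 0.503, -0.492]
force: [-0.5, -0.3, -1.8]
grip_width: 0.0592
```

```bash
python3 -c "
from h import *
go([.54,-.21,.004],-88.5)"
```

```text
t 11.4 pos [ 0.5447 -0.2037  0.0462] shift [-0.0047 -0.0063 -0.0422] rot [ 0.3  0.5 -0.1] F [-0.5 -0.3 -1.8] w 0.0592 q [ 0.63  0.53 -0.46  1.89  0.32  0.79  0.03]
```

>>> step_arm(steps=[0,0.5,0,0,0,-0.018,0,0,0,0,0,0,-0.01,0,0,0,0,0,0,-0.006,0,0,0,0,0,0,-0.002,0,0,0,0,0,0,0,0])

```text
time: 11.78
tool_pos: [0.5463, -0.1991, 0.0091]
tcp_rot: [0.508, 0.491, 0.508, -0.493]
force: [0.7, 0.1, -1.8]
grip_width: 0.0597
```

>>> step_arm(steps=[0,0,0,0,0,-0.003,0,0,0,0,0,0,-0.002,0,0,0,0,0,0,0,0.064,0,0,0,0,0,0,0.08,0,0,0,0,0,0,0.087])

```text
time: 12.2
tool_pos: [0.5507, -0.2001, 0.0093]
tcp_rot: [0.511, 0.492, 0.505, -0.491]
force: [-0.3, 0.0, 0.5]
grip_width: 0.0703
```

>>> step_arm(steps=[0,0,0,0,0,0,0.087,0,0,0,0,0,0.02,0.087,0,0,0,0,0,0.035,0.087,0,0,0,0,0,0.04,0.087,0,0,0,0,0,0.04,0.087])

```text
time: 12.62
tool_pos: [0.5435, -0.1986, 0.1409]
tcp_rot: [0.505, 0.489, 0.511, -0.494]
force: [0.0, -0.6, 0.2]
grip_width: 0.0865
```

```bash
python3 -c "
from h import *
np.set_printoptions(precision=4,suppress=True)
go([.54,-.21,.15],-88.5)
s=snap('wrist'); save(s,'w8.png')
for t in tins(s): 
  if abs(t['d'][0]-104)<9: print(t)
"
```

```text
t 12.6 pos [ 0.5435 -0.1986  0.1409] shift [-0.0035 -0.0114  0.0091] rot [-0.  -0.6 -0.4] F [ 0.  -0.6  0.2] w 0.0865 q [ 0.66  0.42 -0.51  1.8   0.24  0.99  0.09]
{'c': array([ 0.5459, -0.1997]), 'd': (104.11616516113281, 60.145660400390625), 'yaw': -89.40111756324768, 'hsv': array([ 16.,  17., 112.]), 'z': np.float64(0.022119883295229903), 'n': 5806, 'med': array([ 0.5458, -0.1966])}
{'c': array([ 0.3977, -0.2727]), 'd': (104.05980682373047, 59.69145202636719), 'yaw': 27.02293586730957, 'hsv': array([112., 174., 137.]), 'z': np.float64(0.022349178636797917), 'n': 3733, 'med': array([ 0.3996, -0.2657])}
```

View pics/w8.png

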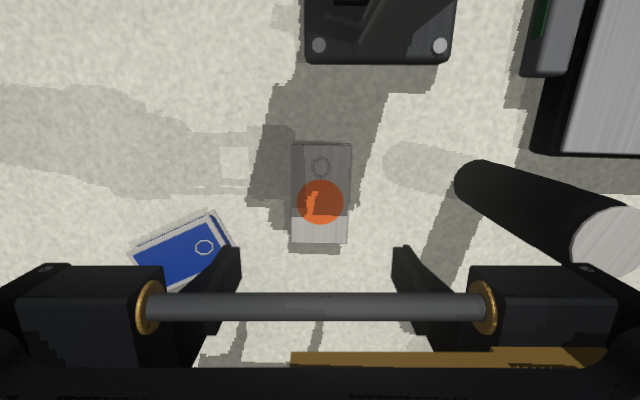

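Run:
```python
from h import *
s=snap("top");P=cloud(s)
k=(P[...,2]>.14)&(P[...,2]<.155)&(abs(P[...,0]-.34)<.08)&(abs(P[...,1]+.42)<.08)
p=P[k];r=cv2.minAreaRect((p[:,:2]*1000).astype(np.float32));print(r,len(p),cv2.boxPoints(r))
yaw=np.radians(-153.1);z=np.array([np.cos(yaw),np.sin(yaw)]);y=np.array([-z[1],z[0]])
c=np.array([.3975,-.2715])
for a in(-1,1):
  for b in(-1,1): print((c+a*.095*y+b*.0375*z)*1000)
go([.3975,-.2715,.15],-153.1)
```

```text
((330.12542724609375, -454.9942932128906), (137.69859313964844, 80.37533569335938), 0.5260287523269653) 547 [[ 260.91006 -415.4404 ]
 [ 261.64798 -495.81235]
 [ 399.3408  -494.5482 ]
 [ 398.60287 -414.17624]]
[ 387.96110998 -169.81293309]
[ 321.07629526 -203.74553629]
[ 473.92370474 -339.25446371]
[ 407.03889002 -373.18706691]
t 12.7 pos [ 0.5492 -0.1997  0.1471] shift [-0.1517 -0.0718  0.0029] rot [  0.4   0.1 -65. ] F [-0.1  0.1  0.3] w 0.0865 q [ 0.66  0.41 -0.51  1.79  0.24  0.99  0.09]
```

>>> step_arm(steps=[0,0,-7,-0.02,-0.01,0.005,0.087,0,0,-7,-0.02,-0.01,0,0.087,0,0,-7,-0.02,-0.01,0,0.087,0,0,-7,-0.02,-0.01,0,0.087,0,0,-7,-0.02,-0.01,0,0.087])

```text
time: 13.13
tool_pos: [0.4516, -0.2478, 0.155]
tcp_rot: [0.338, 0.626, 0.328, -0.622]
force: [-0.4, 0.2, 0.2]
grip_width: 0.0868
```

>>> step_arm(steps=[0,0,-7,-0.015,-0.008,0,0.087,0,0,-7,-0.015,-0.008,0,0.087,0,0,-7,-0.01,-0.005,0,0.087,0,0,-6,-0.005,0,0,0.087,0,0,0,0,0,0,0.087])

```text
time: 13.55
tool_pos: [0.3974, -0.2726, 0.1537]
tcp_rot: [-0.176, -0.685, -0.165, 0.687]
force: [0.1, 0.2, -0.2]
grip_width: 0.0871
```

```bash
python3 -c "
from h import *
np.set_printoptions(precision=4,suppress=True)
go([.3975,-.2715,.004],-153.1)
s=snap('wrist'); save(s,'w9.png')
for t in tins(s): 
  if abs(t['d'][0]-104)<9: print(t)
"
```

```text
t 13.6 pos [ 0.3974 -0.2726  0.1537] shift [ 0.0001  0.0011 -0.1497] rot [ 0.9  0.  -1. ] F [ 0.1  0.2 -0.2] w 0.0871 q [ 0.75  0.21 -0.28  2.02  0.09  0.91 -0.67]
{'c': array([ 0.5463, -0.2   ]), 'd': (104.56433868408203, 60.79806900024414), 'yaw': -89.24179095029831, 'hsv': array([ 15.,  15., 110.]), 'z': np.float64(0.022226014551429474), 'n': 5717, 'med': array([ 0.5389, -0.211 ])}
{'c': array([ 0.3979, -0.2729]), 'd': (103.95262145996094, 59.87643814086914), 'yaw': 26.511518478393555, 'hsv': array([112., 167., 118.]), 'z': np.float64(0.022434445569873784), 'n': 5436, 'med': array([ 0.4002, -0.2716])}
```

View pics/w9.png

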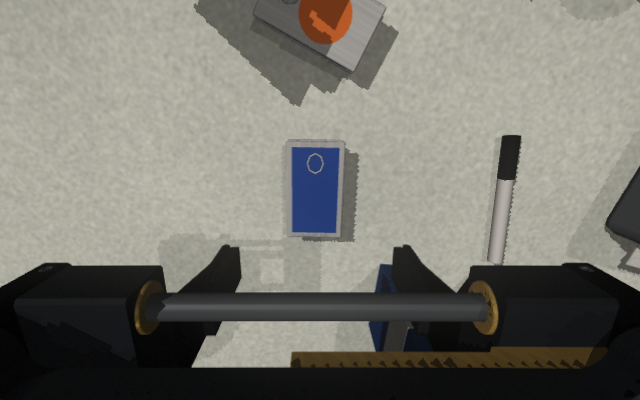

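Run:
```python
from h import *
np.set_printoptions(precision=4,suppress=True)
s=snap("top");P=cloud(s);hsv=cv2.cvtColor(s["img"],cv2.COLOR_RGB2HSV)
k=(hsv[...,0]>95)&(hsv[...,0]<125)&(hsv[...,1]>90)&(abs(P[...,0]-.35)<.1)&(abs(P[...,1]+.42)<.1)&(P[...,2]>.03)
p=P[k];r=cv2.minAreaRect((p[:,:2]*1000).astype(np.float32));print(r,len(p),cv2.boxPoints(r),p.min(0),p.max(0))
save(s,"t9.png",(340,200,540,320),4)
s=snap("wrist");P=cloud(s);hsv=cv2.cvtColor(s["img"],cv2.COLOR_RGB2HSV)
k=(hsv[...,0]>95)&(hsv[...,0]<125)&(hsv[...,1]>90)&(P[...,1]<-.33)
p=P[k];print(len(p),p.min(0),p.max(0))
```

```text
((325.04931640625, -470.6470031738281), (53.911563873291016, 148.2556610107422), 88.2558364868164) 235 [[ 250.1354 -495.3341]
 [ 398.3224 -499.8465]
 [ 399.9633 -445.9599]
 [ 251.7763 -441.4475]] [ 0.2502 -0.4985  0.0328] [ 0.3986 -0.4426  0.182 ]
1046 [ 0.2691 -0.4203  0.0039] [ 0.4578 -0.33    0.2726]
```

View pics/t9.png

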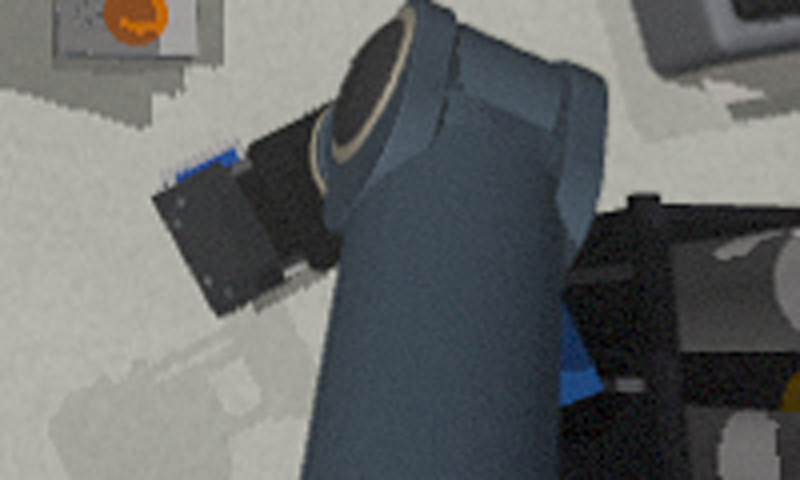

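Run:
```python
from h import *
np.set_printoptions(precision=3,suppress=True)
s=snap("top"); im=cv2.imread("pics/top0.png")
a=cv2.resize(im[240:320,420:510],(720,640),interpolation=cv2.INTER_CUBIC);cv2.imwrite("pics/salt.png",a[:600])
```

```text
(no output)
```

View pics/salt.png

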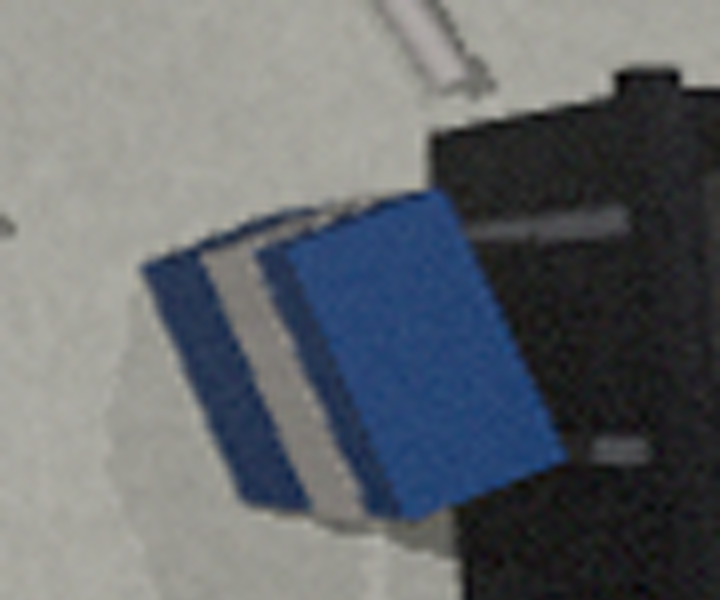

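Run:
```python
from h import *
np.set_printoptions(precision=3,suppress=True)
s=snap("top")
for u,v in((285,250),(435,190),(565,460),(405,520)): print(pt(s,(420+u/8,240+v/8),.15))
```

```text
[ 0.348 -0.386  0.15 ]
[ 0.368 -0.435  0.15 ]
[ 0.286 -0.469  0.15 ]
[ 0.267 -0.418  0.15 ]
```

>>> step_arm(steps=[0.9,0,-1,0.0005,0,-0.035,0.087,0,0,0,0,0,-0.035,0.087,0,0,0,0,0,-0.03,0.087,0,0,0,0,0,-0.02,0.087,0,0,0,0,0,0,0.087])

```text
time: 14.22
tool_pos: [0.4067, -0.272, 0.0325]
tcp_rot: [0.172, 0.691, 0.167, -0.682]
force: [-0.5, 0.8, 0.8]
grip_width: 0.0871
```

```bash
python3 -c "
from h import *
go([.3978,-.2725,.004],-153.4)"
```

```text
t 14.2 pos [ 0.4067 -0.272   0.0325] shift [-0.0089 -0.0005 -0.0285] rot [ 0.2  0.8 -1.2] F [-0.5  0.8  0.8] w 0.0871 q [ 0.71  0.4  -0.25  2.12  0.16  0.63 -0.73]
```

>>> step_arm(steps=[0,0.8,-1,-0.0085,0,-0.012,0.087,0,0,0,0,0,-0.01,0.087,0,0,0,0,0,-0.006,0.087,0,0,0,0,0,0,0.087])

```text
time: 14.55
tool_pos: [0.3999, -0.2721, 0.0037]
tcp_rot: [-0.166, -0.688, -0.163, 0.688]
force: [-0.7, 1.0, -0.1]
grip_width: 0.0866
```

```bash
python3 -c "
from h import *
go([.3978,-.2725,.004],-153.4)"
```

```text
t 14.6 pos [ 0.3999 -0.2721  0.0037] shift [-0.0021 -0.0004  0.0003] rot [ 0.3  0.  -0.3] F [-0.7  1.  -0.1] w 0.0866 q [ 0.69  0.45 -0.23  2.14  0.19  0.57 -0.77]
```

>>> step_arm(steps=[0,0,0,-0.002,0,0,0,0,0,0,0,0,0,0,0,0,0,0,0,0,0,0,0,0,0,0,0,0,0,0,0,0,0,0,0], squeeze=50)

```text
time: 14.97
tool_pos: [0.4, -0.2735, 0.0063]
tcp_rot: [0.168, 0.689, 0.161, -0.686]
force: [-0.1, -0.2, 0.1]
grip_width: 0.0612
```

>>> step_arm(steps=[0,0,0,0,0,0,0,0,0,0,0,0,0,0,0,0,0,0,0,0.006,0,0,0,0,0,0,0.01,0])

```text
time: 15.3
tool_pos: [0.3993, -0.2731, 0.0226]
tcp_rot: [0.167, 0.689, 0.162, -0.687]
force: [-0.4, -0.6, -0.4]
grip_width: 0.0348
```

```bash
python3 -c "
from h import *
go([.5892,.0297,.25],-88.5)
s=snap('wrist'); save(s,'w10.png')"
```

```text
t 15.3 pos [ 0.3993 -0.2731  0.0226] shift [0.1899 0.3028 0.2274] rot [ 0.2  0.4 64.6] F [-0.4 -0.6 -0.4] w 0.0348 q [ 0.7   0.41 -0.24  2.13  0.17  0.61 -0.76]
```

View pics/w10.png

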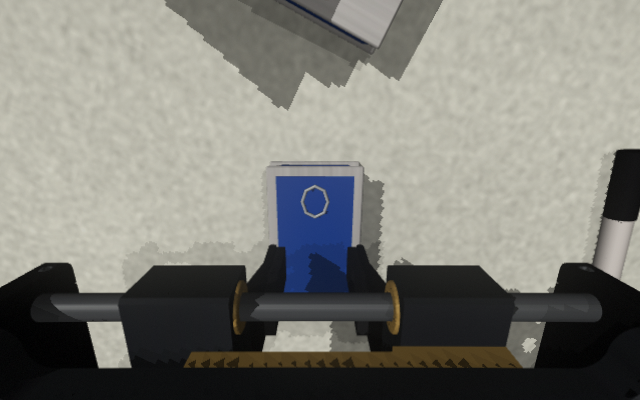

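>>> step_arm(steps=[0,0,0,0,0,0.015,0.087,0,0,0,0,0,0.005,0.087,0,0,0,0,0,0,0.087,0,0,0,0,0,0,0.087,0,0,0,0,0,0,0.087])

```text
time: 15.77
tool_pos: [0.4019, -0.2748, 0.0478]
tcp_rot: [0.169, 0.691, 0.159, -0.685]
force: [-1.2, 0.1, 0.6]
grip_width: 0.0563
```

```bash
python3 -c "
from h import *
go([.3978,-.2725,.001],-153.4)
s=snap('wrist'); 
for t in tins(s): 
  if abs(t['d'][0]-104)<15: print(t)"
```

```text
t 15.8 pos [ 0.4019 -0.2748  0.0478] shift [-0.0041  0.0023 -0.0468] rot [ 0.7  0.7 -0.3] F [-1.2  0.1  0.6] w 0.0563 q [ 0.72  0.37 -0.25  2.11  0.15  0.66 -0.74]
{'c': array([ 0.39864139, -0.27253922]), 'd': (101.8614273071289, 60.220436096191406), 'yaw': 26.672975540161133, 'hsv': array([112., 173., 127.]), 'z': np.float64(0.022451032634634924), 'n': 10590, 'med': array([ 0.40217124, -0.27079193])}
```

>>> step_arm(steps=[0.5,0.7,0,-0.004,0.002,0,0.087,0,0,0,0,0,0,0.087,0,0,0,0,0,0,0.087,0,0,0,0,0,-0.01,0.087,0,0,0,0,0,-0.012,0.087])

```text
time: 16.23
tool_pos: [0.3979, -0.2728, 0.0247]
tcp_rot: [-0.165, -0.687, -0.163, 0.688]
force: [-0.1, 0.2, -0.4]
grip_width: 0.0857
```

>>> step_arm(steps=[0,0,0,0,0,-0.012,0.087,0,0,0,0,0,-0.008,0.087,0,0,0,0,0,-0.003,0.087,0,0,0,0,0,0,0.087])

```text
time: 16.57
tool_pos: [0.3957, -0.2714, -0.0037]
tcp_rot: [-0.164, -0.686, -0.165, 0.69]
force: [-0.4, -0.1, 1.1]
grip_width: 0.0869
```

```bash
python3 -c "
from h import *
go([.3978,-.2725,.001],-153.4)"
```

```text
t 16.6 pos [ 0.3957 -0.2714 -0.0037] shift [ 0.0021 -0.0011  0.0047] rot [-0.  -0.4 -0.3] F [-0.4 -0.1  1.1] w 0.0869 q [ 0.69  0.46 -0.22  2.14  0.19  0.56 -0.77]
```

>>> step_arm(steps=[0,0,0,0.002,-0.001,0,0.072,0,0,0,0,0,0,0.072,0,0,0,0,0,0,0.072,0,0,0,0,0,-0.002,0.072])

```text
time: 16.9
tool_pos: [0.3988, -0.2728, -0.0051]
tcp_rot: [-0.164, -0.686, -0.165, 0.689]
force: [-0.1, -0.0, -0.3]
grip_width: 0.0734
```

>>> step_arm(steps=[0,0,0,0,0,-0.002,0.072,0,0,0,0,0,-0.002,0.072])

```text
time: 17.07
tool_pos: [0.3994, -0.2733, -0.0087]
tcp_rot: [-0.165, -0.687, -0.164, 0.689]
force: [-0.7, 0.4, 0.1]
grip_width: 0.0727
```

>>> step_arm(steps=[0,0,0,-0.001,0.001,-0.002,0.072,0,0,0,0,0,-0.001,0.072])

```text
time: 17.23
tool_pos: [0.3983, -0.2723, -0.0119]
tcp_rot: [-0.165, -0.687, -0.164, 0.689]
force: [0.7, 0.3, -0.6]
grip_width: 0.0721
```

>>> step_arm(steps=[0,0,0,0,0,0,0,0,0,0,0,0,0,0,0,0,0,0,0,0,0,0,0,0,0,0,0,0])

```text
time: 17.57
tool_pos: [0.3981, -0.2721, -0.0123]
tcp_rot: [-0.164, -0.686, -0.164, 0.689]
force: [0.3, -0.6, 0.5]
grip_width: 0.0595
```

>>> step_arm(steps=[0,0,0,0,0,0,0,0,0,0,0,0,0.005,0,0,0,0,0,0,0.01,0])

```text
time: 17.82
tool_pos: [0.3964, -0.2711, 0.0018]
tcp_rot: [-0.163, -0.685, -0.166, 0.69]
force: [-0.4, -0.6, -1.7]
grip_width: 0.0595
```

>>> step_arm(steps=[0,0,0,0,0,0.035,0,0,0,0,0,0,0.04,0,0,0,5,0.005,0.01,0.04,0,0,0,6,0.01,0.015,0.04,0,0,0,6,0.015,0.02,0.03,0])

```text
time: 18.23
tool_pos: [0.4166, -0.2265, 0.1893]
tcp_rot: [-0.262, -0.648, -0.268, 0.663]
force: [0.8, -0.1, -2.4]
grip_width: 0.0594
```

>>> step_arm(steps=[0,0,7,0.018,0.025,0.02,0,0,0,7,0.018,0.025,0.02,0,0,0,7,0.018,0.025,0.01,0,0,0,7,0.018,0.025,0,0,0,0,7,0.018,0.025,0,0])

```text
time: 18.65
tool_pos: [0.5109, -0.0985, 0.2568]
tcp_rot: [-0.46, -0.538, -0.448, 0.546]
force: [-0.2, -0.6, -0.8]
grip_width: 0.0594
```

```bash
python3 -c "
from h import *
go([.5892,.0297,.22],-88.5)
s=snap('wrist'); save(s,'w11.png')"
```

```text
t 18.6 pos [ 0.5109 -0.0985  0.2568] shift [ 0.0783  0.1282 -0.0368] rot [ 1.2  0.2 11.6] F [-0.2 -0.6 -0.8] w 0.0594 q [ 0.56  0.2  -0.54  1.8   0.14  1.17 -0.2 ]
```

View pics/w11.png

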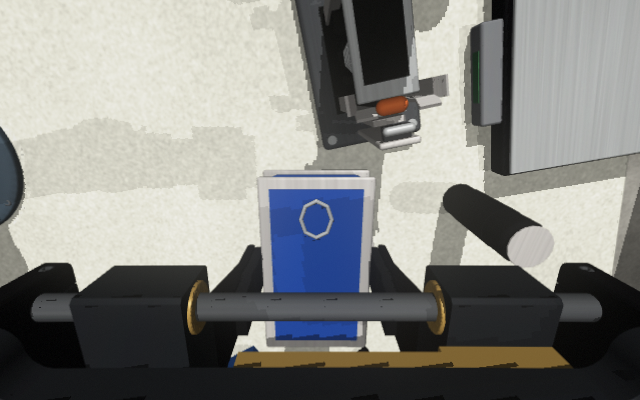

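>>> step_arm(steps=[1,0,6,0.02,0.03,0,0,0,0,5.5,0.02,0.03,0,0,0,0,0,0.02,0.03,-0.005,0,0,0,0,0.018,0.025,-0.008,0,0,0,0,0,0.01,0,0])

```text
time: 19.12
tool_pos: [0.5909, 0.0341, 0.2479]
tcp_rot: [0.513, 0.492, 0.508, -0.487]
force: [0.5, 0.3, -1.7]
grip_width: 0.0593
```

```bash
cat >> h.py <<'E'
def held(s):
    """tin in hand: rect in tool (z,y) axes rel. TCP"""
    st=arm.state(); t=np.array(st["tool_pos"]); q=st["tcp_rot"]; A=R.from_quat([q[1],q[2],q[3],q[0]]).as_matrix()
    L=(cloud(s)-t)@A
    k=(L[...,0]<-.028)&(L[...,0]>-.040)&(abs(L[...,2])<.07)&(abs(L[...,1])<.029)
    k=cv2.morphologyEx(k.astype(np.uint8),cv2.MORPH_OPEN,np.ones((3,3)))>0
    p=L[k]; print("held: top at",np.round(np.percentile(p[:,0],[10,50,90]),4),"long axis ext",np.round(np.percentile(p[:,2],[.5,99.5]),4),"jaw ext",np.round(np.percentile(p[:,1],[.5,99.5]),4),len(p), "slope", np.round(np.polyfit(p[:,2],p[:,0],1)[0],4))
E
python3 -c "
from h import *
go([.5892,.0297,.22],-88.5)
s=snap('wrist'); save(s,'w12.png'); held(s)"
```

```text
t 19.1 pos [0.5909 0.0341 0.2479] shift [-0.0017 -0.0044 -0.0279] rot [-0.1  0.6 -0.9] F [ 0.5  0.3 -1.7] w 0.0593 q [ 0.35  0.35 -0.62  1.65  0.22  1.2  -0.28]
held: top at [-0.0347 -0.0339 -0.033 ] long axis ext [-0.0487  0.054 ] jaw ext [-0.0287  0.0286] 15087 slope 0.0038
```

View pics/w12.png

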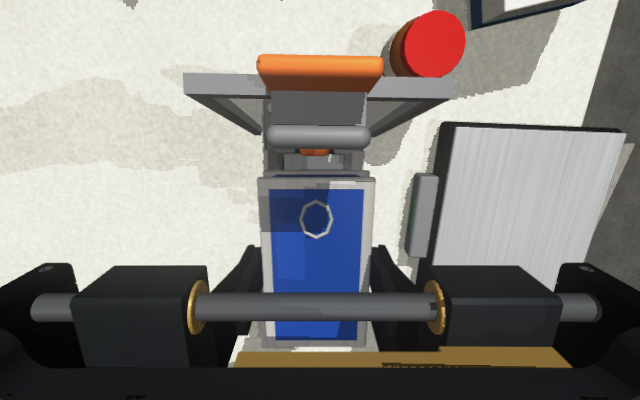

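>>> step_arm(steps=[0,0.6,-0.9,-0.0017,-0.002,-0.02,0,0,0,0,0,0,-0.02,0,0,0,0,0,0,-0.014,0,0,0,0,0,0,0,0])

```text
time: 19.5
tool_pos: [0.5855, 0.0316, 0.1963]
tcp_rot: [0.508, 0.492, 0.506, -0.493]
force: [-0.4, -0.4, -0.5]
grip_width: 0.059
```

```bash
python3 -c "
from h import *
go([.5892,.0323,.155],-88.5)"
```

```text
t 19.5 pos [0.5855 0.0316 0.1963] shift [ 0.0037  0.0007 -0.0413] rot [ 0.1  0.  -0.1] F [-0.4 -0.4 -0.5] w 0.059 q [ 0.34  0.39 -0.61  1.72  0.25  1.11 -0.32]
```

>>> step_arm(steps=[0,0,0,0.003,0.0005,-0.006,0,0,0,0,0.0005,0,-0.006,0])

```text
time: 19.67
tool_pos: [0.589, 0.0296, 0.1861]
tcp_rot: [0.508, 0.493, 0.505, -0.494]
force: [0.9, 0.0, -2.0]
grip_width: 0.0588
```

```bash
python3 -c "
from h import *
go([.5892,.0323,.155],-88.5)"
```

```text
t 19.7 pos [0.589  0.0296 0.1861] shift [ 0.0002  0.0027 -0.0311] rot [0.2 0.1 0.1] F [ 0.9  0.  -2. ] w 0.0588 q [ 0.33  0.4  -0.6   1.73  0.26  1.09 -0.33]
```

>>> step_arm(steps=[0,0,0,0,0.0025,-0.006,0,0,0,0,0,0.001,-0.006,0,0,0,0,0,0,0,0])

```text
time: 19.92
tool_pos: [0.5892, 0.0314, 0.174]
tcp_rot: [0.508, 0.494, 0.503, -0.495]
force: [-0.6, 0.6, -1.6]
grip_width: 0.0591
```

```bash
python3 -c "
from h import *
go([.5892,.0323,.155],-88.5)
s=snap('wrist');held(s)"
```

```text
t 19.9 pos [0.5892 0.0314 0.174 ] shift [-0.      0.0009 -0.019 ] rot [0.3 0.2 0.2] F [-0.6  0.6 -1.6] w 0.0591 q [ 0.32  0.41 -0.6   1.74  0.27  1.06 -0.34]
held: top at [-0.035  -0.0341 -0.0333] long axis ext [-0.0322  0.0526] jaw ext [-0.0287  0.0287] 11067 slope 0.0082
```

>>> step_arm(steps=[0,0,0,0,0.0005,-0.007,0,0,0,0,0,0.0005,-0.006,0])

```text
time: 20.13
tool_pos: [0.591, 0.0329, 0.1627]
tcp_rot: [0.509, 0.495, 0.502, -0.494]
force: [0.2, -1.0, -1.8]
grip_width: 0.0592
```

>>> step_arm(steps=[0,0,0,0,0,-0.005,0,0,0,0,0,0,-0.005,0])

```text
time: 20.3
tool_pos: [0.5918, 0.0313, 0.1531]
tcp_rot: [0.51, 0.495, 0.501, -0.494]
force: [-3.2, -4.8, 9.6]
grip_width: 0.0591
```

```bash
python3 -c "
from h import *
go([.5892,.0312,.111],-88.5)"
```

```text
t 20.3 pos [0.5918 0.0313 0.1531] shift [-0.0026 -0.0001 -0.0421] rot [0.5 0.6 0.2] F [-3.2 -4.8  9.6] w 0.0591 q [ 0.31  0.44 -0.59  1.77  0.29  1.02 -0.36]
```

>>> step_arm(steps=[0.4,0.5,0,-0.0025,-0.001,-0.001,0,0,0,0,0,0,-0.001,0])

```text
time: 20.47
tool_pos: [0.5901, 0.0295, 0.151]
tcp_rot: [0.506, 0.495, 0.504, -0.495]
force: [-0.6, 1.2, -0.7]
grip_width: 0.0595
```

```bash
python3 -c "
from h import *
go([.5892,.0312,.111],-88.5)
s=snap('wrist');held(s)
s=snap('scene'); save(s,'s13.png',(270,140,390,260),5)"
```

```text
t 20.5 pos [0.5901 0.0295 0.151 ] shift [-0.0009  0.0017 -0.04  ] rot [0.1 0.1 0.3] F [-0.6  1.2 -0.7] w 0.0595 q [ 0.32  0.44 -0.59  1.77  0.28  1.02 -0.35]
held: top at [-0.0378 -0.0361 -0.0326] long axis ext [-0.0676  0.0528] jaw ext [-0.0286  0.0286] 15269 slope 0.0512
```

View pics/s13.png

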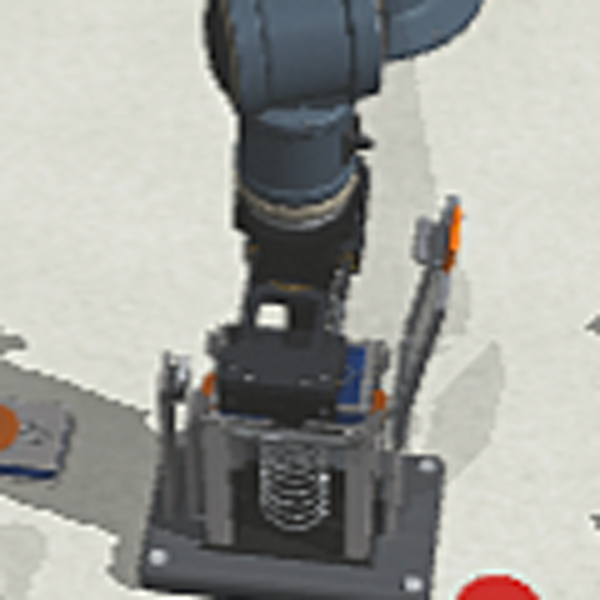

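>>> step_arm(steps=[0,0,0,0,0.001,-0.004,0,0,0,0,0,0,-0.006,0])

```text
time: 20.73
tool_pos: [0.591, 0.0295, 0.1427]
tcp_rot: [0.508, 0.494, 0.503, -0.495]
force: [-4.2, -2.6, 11.3]
grip_width: 0.0595
```

>>> step_arm(steps=[0,0,0,0,0,-0.006,0,0,0,0,0,0,-0.006,0])

```text
time: 20.9
tool_pos: [0.592, 0.0288, 0.1351]
tcp_rot: [0.509, 0.494, 0.501, -0.495]
force: [-6.3, -2.0, 16.0]
grip_width: 0.0596
```

```bash
python3 -c "
from h import *
go([.5892,.0305,.111],-88.5)
s=snap('wrist');held(s);save(s,'w14.png')
s=snap('scene'); save(s,'s14.png',(270,140,390,260),5)"
```

```text
t 20.9 pos [0.592  0.0288 0.1351] shift [-0.0028  0.0017 -0.0241] rot [0.5 0.4 0.3] F [-6.3 -2.  16. ] w 0.0596 q [ 0.31  0.46 -0.58  1.78  0.3   0.99 -0.37]
held: top at [-0.0389 -0.0359 -0.029 ] long axis ext [-0.0622  0.0594] jaw ext [-0.0287  0.0286] 6503 slope -0.0201
```

View pics/s14.png

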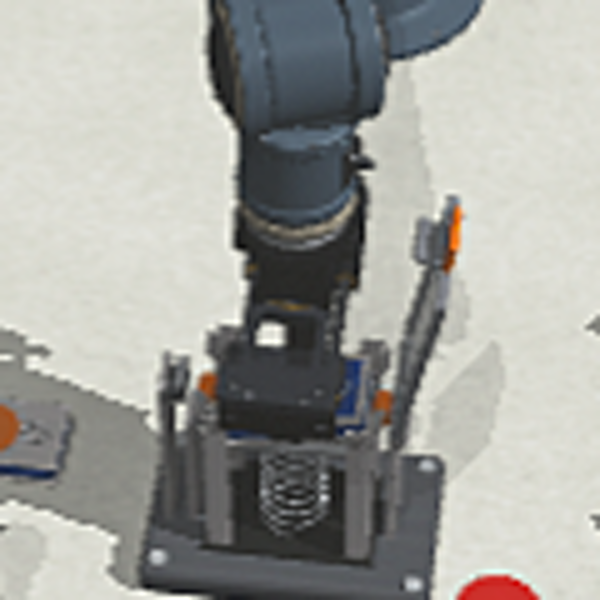

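View pics/w14.png

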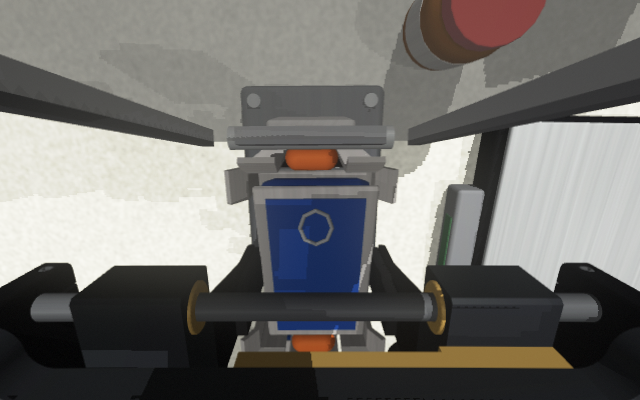

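>>> step_arm(steps=[0.4,0.4,0,-0.003,0.001,-0.005,0,0,0,0,-0.001,0,-0.007,0])

```text
time: 21.17
tool_pos: [0.5917, 0.0289, 0.125]
tcp_rot: [0.508, 0.496, 0.502, -0.493]
force: [-1.9, 0.5, 1.3]
grip_width: 0.059
```

>>> step_arm(steps=[0,0,0,-0.001,0,-0.007,0,0,0,0,0,0,-0.007,0])

```text
time: 21.33
tool_pos: [0.5919, 0.0284, 0.1114]
tcp_rot: [0.509, 0.497, 0.501, -0.493]
force: [-1.7, 1.6, 2.0]
grip_width: 0.059
```

```bash
cat >> h.py <<'E'
def blue(s,lo=.1):
    P=cloud(s);hsv=cv2.cvtColor(s["img"],cv2.COLOR_RGB2HSV)
    k=(hsv[...,0]>100)&(hsv[...,0]<125)&(hsv[...,1]>100)&(abs(P[...,0]-.589)<.035)&(abs(P[...,1]-.03)<.06)&(P[...,2]>lo)
    p=P[k]
    if len(p)<50: print("blue",len(p)); return
    zt=np.percentile(p[:,2],50); p=p[abs(p[:,2]-zt)<.008]
    A=np.c_[p[:,0]-.5892,p[:,1]-.0297,np.ones(len(p))]; c=np.linalg.lstsq(A,p[:,2],rcond=None)[0]
    print("blue plane slopes x,y",np.round(c[:2],4),"z at centre",round(c[2],4),len(p))
E
python3 -c "
from h import *
go([.5892,.0305,.111],-88.5)
s=snap('wrist');blue(s);save(s,'w15.png')"
```

```text
t 21.3 pos [0.5919 0.0284 0.1114] shift [-0.0027  0.0021 -0.0004] rot [0.2 0.7 0.4] F [-1.7  1.6  2. ] w 0.059 q [ 0.31  0.48 -0.57  1.81  0.32  0.94 -0.38]
blue plane slopes x,y [0.0067 0.1618] z at centre 0.1475 8410
```

View pics/w15.png

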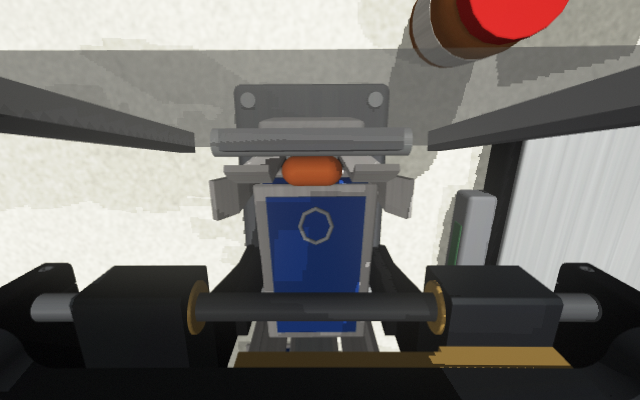

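>>> step_arm(steps=[0,0,0,-0.002,0.001,0,0.07,0,0,0,0,0,0,0.08,0,0,0,0,0,0,0.08,0,0,0,0,0,0.02,0.08,0,0,0,0,0,0.03,0.08])

```text
time: 21.8
tool_pos: [0.5819, 0.0312, 0.1518]
tcp_rot: [0.504, 0.492, 0.508, -0.496]
force: [0.0, 0.4, 0.5]
grip_width: 0.0782
```

>>> step_arm(steps=[0,0,0,0,0,0.03,0.05,0,0,0,0,0,0.01,0,0,0,0,0,0,0,0,0,0,0,0,0,0,0,0,0,0,0,0,0,0])

```text
time: 22.22
tool_pos: [0.5823, 0.0332, 0.196]
tcp_rot: [0.505, 0.493, 0.507, -0.495]
force: [0.1, -0.2, -0.5]
grip_width: 0.0547
```

```bash
python3 -c "
from h import *
go([.5892,.055,.17],-88.5)
s=snap('wrist');blue(s);save(s,'w16.png')"
```

```text
t 22.2 pos [0.5823 0.0332 0.196 ] shift [ 0.0069  0.0218 -0.026 ] rot [-0.  -0.3  0. ] F [ 0.1 -0.2 -0.5] w 0.0547 q [ 0.34  0.39 -0.61  1.73  0.24  1.11 -0.32]
blue plane slopes x,y [0.     0.0004] z at centre 0.1506 5528
```

View pics/w16.png

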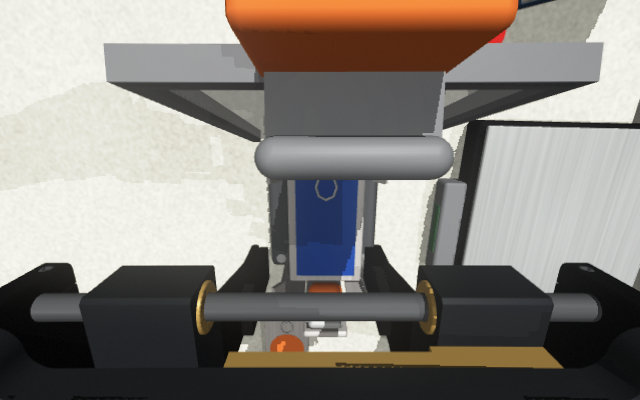

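>>> step_arm(steps=[0,0,0,-0.005,-0.005,0.04,0.087,0,0,0,-0.02,0,0.04,0.087,0,0,0,-0.02,0,0.04,0.087,0,0,7,-0.02,0,0.04,0.087,0,0,7,-0.01,0.01,0.03,0.087])

```text
time: 22.68
tool_pos: [0.4988, 0.0334, 0.3712]
tcp_rot: [0.554, 0.416, 0.573, -0.438]
force: [0.3, 0.2, 0.3]
grip_width: 0.076
```

>>> step_arm(steps=[0,0,7,0,0.03,0.02,0.087,0,0,7,0,0.035,0,0.087,0,0,7,0,0.035,0,0.087,0,0,7,0,0.035,0,0.087,0,0,7,0,0.035,0,0.087])

```text
time: 23.1
tool_pos: [0.4994, 0.2003, 0.3956]
tcp_rot: [0.665, 0.222, 0.669, -0.248]
force: [0.7, -0.3, 0.0]
grip_width: 0.0871
```

>>> step_arm(steps=[0,0,7,0.015,0.03,-0.01,0.087,0,0,7,0.015,0.03,-0.02,0.087,0,0,7,0.015,0.02,-0.03,0.087,0,0,7,0.01,0.01,-0.03,0.087,0,0,7,0.01,0.005,-0.03,0.087])

```text
time: 23.52
tool_pos: [0.5625, 0.3118, 0.2727]
tcp_rot: [0.709, 0.008, 0.704, -0.026]
force: [-0.5, -0.8, -0.0]
grip_width: 0.0868
```

```bash
python3 -c "
from h import *
np.set_printoptions(precision=4,suppress=True)
go([.581,.313,.12],25)
s=snap('wrist'); save(s,'w17.png')
for t in tins(s): 
  if abs(t['d'][0]-104)<9: print(t)
"
```

```text
t 23.5 pos [0.5625 0.3118 0.2727] shift [ 0.0185  0.0012 -0.1527] rot [ 1.4  0.7 27.7] F [-0.5 -0.8 -0. ] w 0.0868 q [ 0.04  0.53 -0.95  1.47  0.45  1.38  0.58]
{'c': array([0.373 , 0.3044]), 'd': (104.73546600341797, 61.28251647949219), 'yaw': 58.56622314453125, 'hsv': array([ 24., 175., 207.]), 'z': np.float64(0.022457889297902378), 'n': 3743, 'med': array([0.3807, 0.3082])}
{'c': array([0.5818, 0.3107]), 'd': (104.004638671875, 60.11655807495117), 'yaw': 25.122568130493164, 'hsv': array([112., 158., 154.]), 'z': np.float64(0.02253784962651717), 'n': 2949, 'med': array([0.5797, 0.3104])}
```

View pics/w17.png

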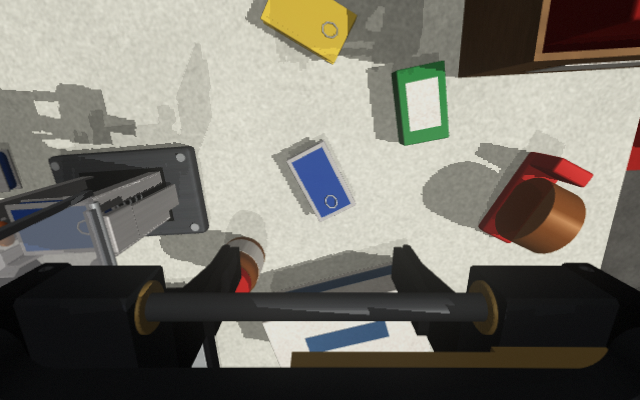

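>>> step_arm(steps=[0.4,0,7,0.006,0,-0.03,0.087,0.4,0,7,0.006,0,-0.03,0.087,0.4,0,7,0.005,0,-0.03,0.087,0,0,6,0,0,-0.03,0.087,0,0,0,0,0,-0.01,0.076])

```text
time: 23.98
tool_pos: [0.5765, 0.3076, 0.1224]
tcp_rot: [0.688, -0.155, 0.694, 0.146]
force: [-0.5, -0.5, -0.6]
grip_width: 0.0844
```

```bash
python3 -c "
from h import *
np.set_printoptions(precision=4,suppress=True)
go([.5815,.3115,-.012],25.1)
s=snap('wrist'); save(s,'w18.png')
for t in tins(s): 
  if abs(t['d'][0]-104)<9: print(t)
"
```

```text
t 24.0 pos [0.5765 0.3076 0.1224] shift [ 0.005   0.0039 -0.1344] rot [ 0.7 -0.3  0.5] F [-0.5 -0.5 -0.6] w 0.0844 q [ 0.07  0.71 -0.98  1.62  0.63  1.18  0.94]
{'c': array([0.5818, 0.3108]), 'd': (103.42015838623047, 60.1263313293457), 'yaw': 24.85367202758789, 'hsv': array([111., 167., 153.]), 'z': np.float64(0.02255261754936258), 'n': 6370, 'med': array([0.579 , 0.3096])}
```

>>> step_arm(steps=[0.7,0,0.3,0.005,0.0035,-0.03,0.076,0,0,0,0,0,-0.03,0.076,0,0,0,0,0,-0.025,0.076,0,0,0,0,0,-0.015,0.076,0,0,0,0,0,0,0.076])

```text
time: 24.45
tool_pos: [0.5848, 0.3121, 0.0246]
tcp_rot: [0.693, -0.144, 0.692, 0.145]
force: [0.4, -0.2, 0.5]
grip_width: 0.0761
```

```bash
python3 -c "
from h import *
go([.5818,.311,-.012],25)"
```

```text
t 24.4 pos [0.5848 0.3121 0.0246] shift [-0.003  -0.0011 -0.0366] rot [-0.1  0.   1.5] F [ 0.4 -0.2  0.5] w 0.0761 q [ 0.03  0.82 -0.9   1.67  0.73  1.02  0.86]
```

>>> step_arm(steps=[0,0,1.5,-0.003,-0.001,-0.006,0.074,0,0,0,0,0,-0.008,0.074,0,0,0,0,0,-0.008,0.074,0,0,0,0,0,0,0.074])

```text
time: 24.78
tool_pos: [0.5843, 0.3135, 0.0069]
tcp_rot: [0.693, -0.151, 0.687, 0.154]
force: [-0.6, -0.4, -0.3]
grip_width: 0.0744
```

```bash
python3 -c "
from h import *
go([.5818,.311,-.012],25)"
```

```text
t 24.8 pos [0.5843 0.3135 0.0069] shift [-0.0025 -0.0025 -0.0189] rot [-0.3  0.4  0.1] F [-0.6 -0.4 -0.3] w 0.0744 q [ 0.02  0.83 -0.89  1.69  0.76  0.99  0.86]
```

>>> step_arm(steps=[0,0,0,-0.0025,-0.0025,-0.006,0.074,0,0,0,0,0,-0.006,0.074,0,0,0,0,0,-0.004,0.074])

```text
time: 25.03
tool_pos: [0.5831, 0.3122, -0.0075]
tcp_rot: [0.695, -0.151, 0.686, 0.154]
force: [-0.6, -0.4, 0.3]
grip_width: 0.0743
```

```bash
python3 -c "
from h import *
go([.5818,.311,-.012],25)"
```

```text
t 25.0 pos [ 0.5831  0.3122 -0.0075] shift [-0.0013 -0.0012 -0.0045] rot [-0.5  0.7  0.1] F [-0.6 -0.4  0.3] w 0.0743 q [ 0.02  0.85 -0.88  1.7   0.78  0.96  0.85]
```

>>> step_arm(steps=[-0.5,0.6,0,-0.0012,-0.0012,-0.004,0.074,0,0,0,0,0,-0.001,0.065,0,0,0,0,0,0,0,0,0,0,0,0,0,0,0,0,0,0,0,0,0])

```text
time: 25.45
tool_pos: [0.5813, 0.3107, -0.0141]
tcp_rot: [0.69, -0.153, 0.691, 0.152]
force: [-0.6, -0.4, 0.3]
grip_width: 0.0588
```

>>> step_arm(steps=[0,0,0,0,0,0,0,0,0,0,0,0,0,0])

```text
time: 25.62
tool_pos: [0.5813, 0.3107, -0.0141]
tcp_rot: [0.69, -0.153, 0.691, 0.152]
force: [-0.5, 0.1, -0.5]
grip_width: 0.0597
```

>>> step_arm(steps=[0,0,0,0,0,0.005,0,0,0,0,0,0,0.01,0,0,0,0,0,0,0.02,0])

```text
time: 25.87
tool_pos: [0.5786, 0.3077, 0.018]
tcp_rot: [0.687, -0.154, 0.694, 0.151]
force: [0.5, 0.5, -1.9]
grip_width: 0.0594
```

>>> step_arm(steps=[0,0,0,0,0,0.035,0,0,0,0,0,0,0.04,0,0,0,-5,-0.005,0,0.04,0,0,0,-6,-0.01,0,0.04,0,0,0,-7,-0.015,0,0.04,0])

```text
time: 26.28
tool_pos: [0.5467, 0.3032, 0.2134]
tcp_rot: [0.698, -0.04, 0.714, 0.037]
force: [0.8, 0.5, -2.5]
grip_width: 0.0591
```

>>> step_arm(steps=[0,0,-7,-0.015,-0.005,0.04,0,0,0,-7,-0.015,-0.01,0.04,0,0,0,-7,-0.01,-0.02,0.04,0,0,0,-7,0,-0.03,0.02,0,0,0,-7,0,-0.03,0.01,0])

```text
time: 26.7
tool_pos: [0.5011, 0.2224, 0.3676]
tcp_rot: [0.68, 0.181, 0.689, -0.171]
force: [0.9, -0.1, -2.5]
grip_width: 0.0593
```

```bash
python3 -c "
from h import *
go([.5892,.03,.25],-88.5)"
```

```text
t 26.7 pos [0.5011 0.2224 0.3676] shift [ 0.0881 -0.1924 -0.1176] rot [ -1.2   0.1 -59.7] F [ 0.9 -0.1 -2.5] w 0.0593 q [ 0.27  0.27 -0.95  1.54  0.2   1.44  0.38]
```

>>> step_arm(steps=[0,0,-7,0,-0.035,0.01,0,0,0,-7,0,-0.035,0,0,0,0,-7,0,-0.035,0,0,0,0,-7,0.01,-0.035,0,0,0,0,-7,0.015,-0.03,0,0])

```text
time: 27.12
tool_pos: [0.5195, 0.0521, 0.3888]
tcp_rot: [0.601, 0.386, 0.594, -0.371]
force: [0.9, 0.6, -1.7]
grip_width: 0.0595
```

>>> step_arm(steps=[-1,0,-7,0.015,-0.02,0,0,0,0,-7,0.02,-0.01,0,0,0,0,-7,0.02,0,-0.02,0,0,0,-3,0.01,0,-0.03,0,0,0,0,0,0,-0.03,0])

```text
time: 27.53
tool_pos: [0.5898, 0.0114, 0.3177]
tcp_rot: [0.514, 0.503, 0.487, -0.496]
force: [0.2, -0.4, -2.4]
grip_width: 0.0595
```

```bash
python3 -c "
from h import *
go([.5892,.03,.22],-88.5)
s=snap('wrist');save(s,'w19.png');held(s)"
```

```text
t 27.5 pos [0.5898 0.0114 0.3177] shift [-0.0006  0.0186 -0.0977] rot [1.2 1.9 1.4] F [ 0.2 -0.4 -2.4] w 0.0595 q [ 0.43  0.3  -0.68  1.57  0.22  1.32 -0.28]
held: top at [-0.0385 -0.036  -0.0336] long axis ext [-0.0102 -0.0089] jaw ext [-0.0289 -0.0269] 15 slope 2.2441
```

View pics/w19.png

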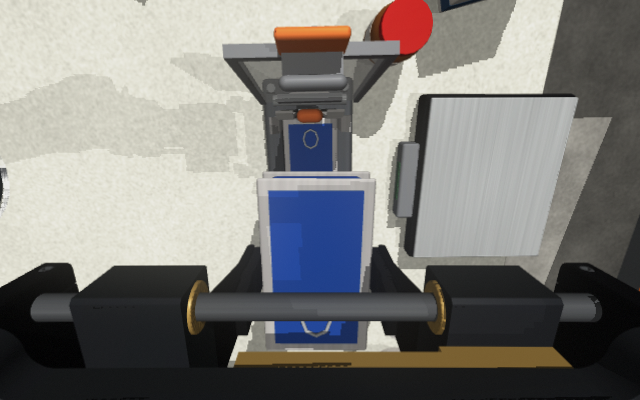

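>>> step_arm(steps=[1.2,1.9,1.4,0,0.018,-0.03,0,0,0,0,0,0,-0.03,0,0,0,0,0,0,-0.01,0,0,0,0,0,0,0,0])

```text
time: 27.92
tool_pos: [0.5823, 0.0308, 0.2409]
tcp_rot: [0.504, 0.488, 0.512, -0.495]
force: [-0.9, -0.6, -1.1]
grip_width: 0.0598
```

```bash
python3 -c "
from h import *
go([.5892,.0297,.22],-88.5)
s=snap('wrist');save(s,'w20.png');held(s)
go([.5892,.0297,.22],-88.5)"
```

```text
t 27.9 pos [0.5823 0.0308 0.2409] shift [ 0.0069 -0.0011 -0.0209] rot [ 0.  -0.9 -0.4] F [-0.9 -0.6 -1.1] w 0.0598 q [ 0.4   0.37 -0.69  1.66  0.24  1.21 -0.31]
held: top at [-0.0362 -0.0354 -0.0345] long axis ext [-0.0504  0.0522] jaw ext [-0.0286  0.0288] 15450 slope -0.0025
t 28.0 pos [0.5829 0.0307 0.242 ] shift [ 0.0063 -0.001  -0.022 ] rot [ 0.  -0.8 -0.4] F [-0.5  0.6 -2.6] w 0.0596 q [ 0.4   0.37 -0.69  1.66  0.24  1.22 -0.31]
```

>>> step_arm(steps=[0,-0.8,-0.4,0.006,0,-0.015,0,0,0,0,0,0,-0.015,0,0,0,0,0,0,-0.012,0,0,0,0,0,0,0,0], squeeze=58)

```text
time: 28.3
tool_pos: [0.5934, 0.0313, 0.209]
tcp_rot: [0.51, 0.497, 0.502, -0.49]
force: [0.3, -0.8, -2.1]
grip_width: 0.059
```

```bash
python3 -c "
from h import *
go([.5892,.0305,.175],-88.5)"
```

```text
t 28.3 pos [0.5934 0.0313 0.209 ] shift [-0.0042 -0.0008 -0.034 ] rot [0.1 0.9 0.1] F [ 0.3 -0.8 -2.1] w 0.059 q [ 0.39  0.4  -0.67  1.7   0.28  1.12 -0.34]
```

>>> step_arm(steps=[0,0.5,0,-0.0025,-0.0005,-0.008,0,0,0,0,0,0,-0.008,0,0,0,0,0,0,-0.006,0,0,0,0,0,0,0,0])

```text
time: 28.63
tool_pos: [0.5931, 0.0309, 0.1902]
tcp_rot: [0.51, 0.497, 0.502, -0.491]
force: [-0.2, -0.4, -2.8]
grip_width: 0.0593
```

```bash
python3 -c "
from h import *
go([.5892,.0305,.165],-88.5)"
```

```text
t 28.6 pos [0.5931 0.0309 0.1902] shift [-0.0039 -0.0004 -0.0252] rot [0.1 0.8 0.1] F [-0.2 -0.4 -2.8] w 0.0593 q [ 0.38  0.41 -0.67  1.72  0.29  1.09 -0.35]
```

>>> step_arm(steps=[0,0.5,0,-0.004,0,-0.004,0,0,0,0,-0.001,0,-0.006,0,0,0,0,0,0,0,0])

```text
time: 28.88
tool_pos: [0.5879, 0.031, 0.1797]
tcp_rot: [0.508, 0.495, 0.505, -0.493]
force: [-0.3, 0.4, -3.0]
grip_width: 0.0596
```

```bash
python3 -c "
from h import *
go([.5892,.0305,.165],-88.5)"
```

```text
t 28.9 pos [0.5879 0.031  0.1797] shift [ 0.0013 -0.0005 -0.0147] rot [0.1 0.3 0.1] F [-0.3  0.4 -3. ] w 0.0596 q [ 0.38  0.42 -0.67  1.74  0.29  1.08 -0.36]
```

>>> step_arm(steps=[0,0.3,0,0.0005,-0.0003,-0.006,0,0,0,0,0,0,-0.006,0])

```text
time: 29.05
tool_pos: [0.5892, 0.0308, 0.168]
tcp_rot: [0.507, 0.494, 0.506, -0.494]
force: [1.4, -0.2, -2.1]
grip_width: 0.0595
```

```bash
python3 -c "
from h import *
go([.5892,.0305,.15],-88.5)"
```

```text
t 29.1 pos [0.5892 0.0308 0.168 ] shift [ 0.     -0.0003 -0.018 ] rot [0.1 0.1 0.1] F [ 1.4 -0.2 -2.1] w 0.0595 q [ 0.37  0.44 -0.66  1.75  0.3   1.06 -0.37]
```

Well aligned. Pressing on.

>>> step_arm(steps=[0,0,0,0,0,-0.008,0,0,0,0,-0.0005,0,-0.008,0,0,0,0,-0.0005,0,-0.006,0])

```text
time: 29.3
tool_pos: [0.5892, 0.0311, 0.1446]
tcp_rot: [0.507, 0.495, 0.505, -0.493]
force: [-0.7, -0.4, 9.7]
grip_width: 0.0594
```

>>> step_arm(steps=[0,0,0,-0.001,0,-0.006,0,0,0,0,-0.0005,0,-0.007,0])

```text
time: 29.47
tool_pos: [0.5893, 0.0313, 0.1322]
tcp_rot: [0.508, 0.496, 0.504, -0.493]
force: [-1.0, -1.3, 5.1]
grip_width: 0.0589
```

```bash
python3 -c "
from h import *
go([.5892,.0305,.111],-88.5)
s=snap('wrist');save(s,'w21.png');blue(s)"
```

```text
t 29.5 pos [0.5893 0.0313 0.1322] shift [-0.0001 -0.0008 -0.0212] rot [0.  0.4 0.1] F [-1.  -1.3  5.1] w 0.0589 q [ 0.36  0.47 -0.64  1.79  0.33  0.99 -0.4 ]
blue plane slopes x,y [0.0079 0.0009] z at centre 0.169 10776
```

>>> step_arm(steps=[0,0.3,0,-0.0005,-0.0005,-0.007,0,0,0,0,-0.0005,0,-0.007,0])

```text
time: 29.68
tool_pos: [0.589, 0.0312, 0.1174]
tcp_rot: [0.507, 0.495, 0.505, -0.493]
force: [2.0, -0.8, 0.9]
grip_width: 0.0595
```

>>> step_arm(steps=[0,0,0,0,-0.0005,-0.007,0])

```text
time: 29.77
tool_pos: [0.5891, 0.0312, 0.1101]
tcp_rot: [0.507, 0.495, 0.505, -0.493]
force: [-0.7, 0.7, 2.2]
grip_width: 0.0593
```

```bash
python3 -c "
from h import *
go([.5892,.0305,.111],-88.5)
s=snap('wrist');save(s,'w22.png');blue(s)"
```

```text
t 29.8 pos [0.5891 0.0312 0.1101] shift [ 0.0001 -0.0007  0.0009] rot [-0.   0.2  0.1] F [-0.7  0.7  2.2] w 0.0593 q [ 0.35  0.5  -0.63  1.81  0.35  0.95 -0.41]
blue plane slopes x,y [0.0046 0.0014] z at centre 0.1469 10746
```

>>> step_arm(steps=[0,0,0,0,-0.0005,-0.001,0.07,0,0,0,0,0,0,0.08,0,0,0,0,0,0,0.08,0,0,0,0,0,0.02,0.08,0,0,0,0,0,0.03,0.08])

```text
time: 30.23
tool_pos: [0.582, 0.0287, 0.1504]
tcp_rot: [0.502, 0.49, 0.51, -0.498]
force: [1.3, -0.3, -0.2]
grip_width: 0.0786
```

>>> step_arm(steps=[0,0,0,0,0,0.035,0.08,0,0,0,0,0,0.035,0.087,0,0,0,0,0,0.03,0.087,0,0,0,0,-0.02,0.01,0.087,0,0,0,0,-0.02,0,0.087])

```text
time: 30.65
tool_pos: [0.582, -0.0063, 0.2711]
tcp_rot: [0.506, 0.489, 0.511, -0.493]
force: [-0.4, -1.7, 0.1]
grip_width: 0.0866
```

```bash
python3 -c "
from h import *
go([.546,-.20,.1],-88.5)
s=snap('wrist');save(s,'w23.png');blue(s)
for t in tins(s): 
  if abs(t['d'][0]-104)<9: print(t)
s=snap('scene'); save(s,'s23.png',(180,100,480,325),2.6)"
```

```text
t 30.6 pos [ 0.582  -0.0063  0.2711] shift [-0.036  -0.1937 -0.1711] rot [-0.1 -0.5 -0.5] F [-0.4 -1.7  0.1] w 0.0866 q [ 0.46  0.34 -0.68  1.63  0.22  1.26 -0.23]
blue plane slopes x,y [0.0001 0.0007] z at centre 0.1509 4355
```

View pics/w23.png

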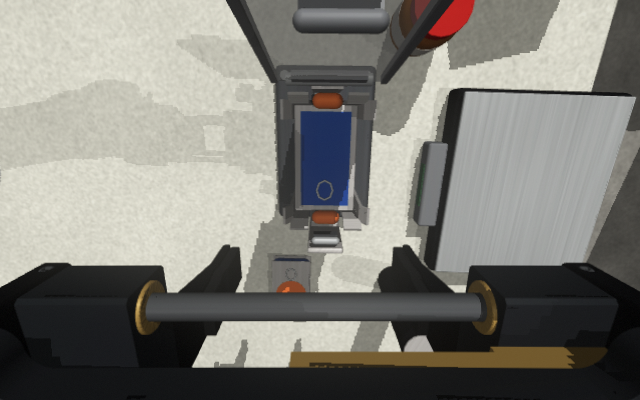

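View pics/s23.png

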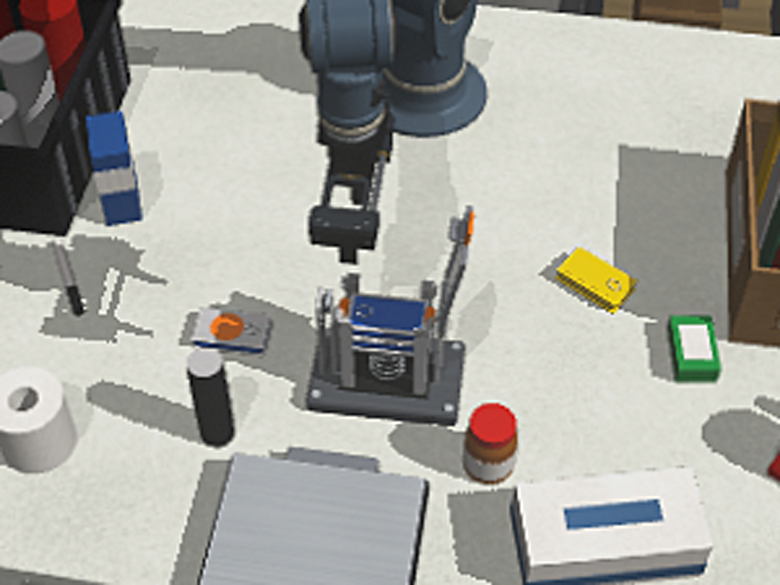

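```bash
python3 -c "
from h import *
s=snap('top');save(s,'t24.png')
for q in ('tin1','tin2','tin3'):
  for c in('top','scene'):
    if q=='tin1': snap('scene')
    print(q,c,[(np.round(r['pixel']),round(r['p'],2)) for r in arm.look_for(c,q)])"
```

```text
tin1 top [(array([198., 259.]), 0.79), (array([280., 174.]), 0.64), (array([252., 165.]), 0.59)]
tin1 scene [(array([410., 208.]), 0.88), (array([327., 222.]), 0.83), (array([356., 202.]), 0.41), (array([327., 235.]), 0.4)]
tin2 top [(array([198., 259.]), 0.79), (array([280., 174.]), 0.64), (array([252., 165.]), 0.59)]
tin2 scene [(array([410., 208.]), 0.88), (array([327., 222.]), 0.83), (array([356., 202.]), 0.41), (array([327., 235.]), 0.4)]
tin3 top [(array([198., 259.]), 0.79), (array([280., 174.]), 0.64), (array([252., 165.]), 0.59)]
tin3 scene [(array([410., 208.]), 0.88), (array([327., 222.]), 0.83), (array([356., 202.]), 0.41), (array([327., 235.]), 0.4)]
```

View pics/t24.png

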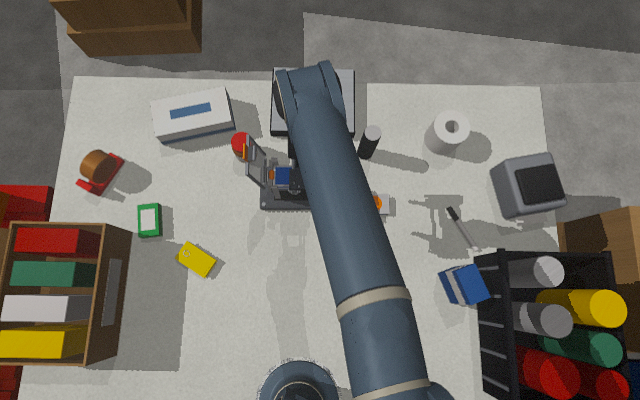

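>>> step_arm(steps=[0,0,0,-0.008,-0.04,0,0.087,0,0,0,-0.008,-0.04,-0.01,0.087,0,0,0,-0.007,-0.04,-0.02,0.087,0,0,0,-0.005,-0.035,-0.03,0.08,0,0,0,0,-0.02,-0.03,0.076])

```text
time: 31.62
tool_pos: [0.557, -0.1717, 0.1849]
tcp_rot: [0.513, 0.487, 0.514, -0.485]
force: [-0.0, 0.2, -0.1]
grip_width: 0.0803
```

```bash
python3 -c "
from h import *
go([.546,-.20,.05],-89.3)
s=snap('wrist')
for t in tins(s): 
  if abs(t['d'][0]-104)<9: print(t)"
```

```text
t 31.6 pos [ 0.557  -0.1717  0.1849] shift [-0.011  -0.0283 -0.1349] rot [-0.2  0.1 -2.4] F [-0.   0.2 -0.1] w 0.0803 q [ 0.7   0.4  -0.61  1.75  0.25  1.08  0.06]
{'c': array([ 0.54584662, -0.19970566]), 'd': (104.51415252685547, 59.78866195678711), 'yaw': -89.36773067712784, 'hsv': array([ 17.,  16., 134.]), 'z': np.float64(0.022098417149571864), 'n': 4294, 'med': array([ 0.54581969, -0.1969517 ])}
```

>>> step_arm(steps=[0,0,-2.3,-0.009,-0.023,-0.025,0.076,0,0,0,-0.001,-0.003,-0.03,0.076,0,0,0,0,0,-0.03,0.076,0,0,0,0,0,-0.02,0.076,0,0,0,0,0,0,0.076])

```text
time: 32.08
tool_pos: [0.5418, -0.2018, 0.07]
tcp_rot: [0.495, 0.498, 0.505, -0.501]
force: [-1.2, -0.3, 0.3]
grip_width: 0.0759
```

```bash
python3 -c "
from h import *
go([.546,-.1997,-.013],-89.4)"
```

```text
t 32.1 pos [ 0.5418 -0.2018  0.07  ] shift [ 0.0042  0.0021 -0.083 ] rot [-0.4 -0.7  0.6] F [-1.2 -0.3  0.3] w 0.0759 q [ 0.69  0.52 -0.54  1.85  0.34  0.87 -0.01]
```

>>> step_arm(steps=[-0.4,-0.7,0.5,0.004,0.002,-0.015,0.075,0,0,0,0,0,-0.015,0.075,0,0,0,0,0,-0.01,0.075,0,0,0,0,0,0,0.075])

```text
time: 32.42
tool_pos: [0.5483, -0.1981, 0.0308]
tcp_rot: [0.503, 0.498, 0.502, -0.497]
force: [-0.0, -0.4, -1.0]
grip_width: 0.0751
```

```bash
python3 -c "
from h import *
go([.546,-.1997,-.013],-89.4)"
```

```text
t 32.4 pos [ 0.5483 -0.1981  0.0308] shift [-0.0023 -0.0016 -0.0438] rot [ 0.   0.1 -0.1] F [-0.  -0.4 -1. ] w 0.0751 q [ 0.66  0.57 -0.52  1.88  0.39  0.79 -0.05]
```

>>> step_arm(steps=[0,0,0,-0.002,-0.0015,-0.01,0.075,0,0,0,0,0,-0.01,0.075,0,0,0,0,0,-0.009,0.075,0,0,0,0,0,-0.003,0.075,0,0,0,0,0,0,0.075])

```text
time: 32.83
tool_pos: [0.549, -0.1998, -0.0006]
tcp_rot: [0.505, 0.498, 0.501, -0.496]
force: [-0.0, 0.1, 0.0]
grip_width: 0.0752
```

```bash
python3 -c "
from h import *
go([.546,-.1997,-.013],-89.4)"
```

```text
t 32.8 pos [ 0.549  -0.1998 -0.0006] shift [-0.003   0.0001 -0.0124] rot [ 0.1  0.4 -0.1] F [-0.   0.1  0. ] w 0.0752 q [ 0.64  0.61 -0.49  1.9   0.42  0.73 -0.08]
```

>>> step_arm(steps=[0,0.3,0,-0.003,0,-0.006,0.075,0,0,0,0,0,-0.006,0.066,0,0,0,0,0,0,0,0,0,0,0,0,0,0,0,0,0,0,0,0,0], squeeze=58)

```text
time: 33.25
tool_pos: [0.5461, -0.2, -0.0135]
tcp_rot: [0.504, 0.497, 0.502, -0.497]
force: [-0.2, -0.0, -0.6]
grip_width: 0.0592
```

>>> step_arm(steps=[0,0,0,0,0,0,0,0,0,0,0,0,0,0,0,0,0,0,0,0.005,0,0,0,0,0,0,0.01,0,0,0,0,0,0,0.02,0])

```text
time: 33.67
tool_pos: [0.5424, -0.1991, 0.0196]
tcp_rot: [0.501, 0.496, 0.505, -0.498]
force: [0.9, -0.6, -1.6]
grip_width: 0.0592
```

```bash
python3 -c "
from h import *
go([.5892,.03,.25],-88.5)
s=snap('wrist');save(s,'w25.png');held(s)"
```

```text
t 33.7 pos [ 0.5424 -0.1991  0.0196] shift [0.0468 0.2291 0.2304] rot [-0.  -0.4  0.8] F [ 0.9 -0.6 -1.6] w 0.0592 q [ 0.66  0.58 -0.51  1.89  0.39  0.77 -0.06]
held: top at [-0.0318 -0.0309 -0.03  ] long axis ext [-0.0525  0.0497] jaw ext [-0.0287  0.0262] 14779 slope 0.0054
```

>>> step_arm(steps=[0,0,0,0,0,0.04,0,0,0,0,0,0,0.04,0,0,0,0,0,0,0.04,0,0,0,0,0,0,0.04,0,0,0,0,0.01,0.03,0.04,0])

```text
time: 34.13
tool_pos: [0.5462, -0.1803, 0.2167]
tcp_rot: [0.499, 0.496, 0.503, -0.502]
force: [1.5, -2.0, -1.5]
grip_width: 0.0594
```

>>> step_arm(steps=[0,0,0,0.01,0.04,0.02,0,0,0,0,0.01,0.04,0,0,0,0,0,0.01,0.04,0,0,0,0,0,0.005,0.04,0,0,0,0,0,0,0.02,0,0])

```text
time: 34.55
tool_pos: [0.5872, 0.0029, 0.2531]
tcp_rot: [0.504, 0.504, 0.492, -0.5]
force: [-0.7, 0.3, -0.9]
grip_width: 0.0592
```

```bash
python3 -c "
from h import *
go([.5892,.0305,.22],-88.5)
s=snap('wrist');save(s,'w26.png');held(s)"
```

```text
t 34.5 pos [0.5872 0.0029 0.2531] shift [ 0.002   0.0276 -0.0331] rot [0.4 1.  1.9] F [-0.7  0.3 -0.9] w 0.0592 q [ 0.44  0.35 -0.68  1.66  0.24  1.2  -0.3 ]
held: top at [-0.036  -0.0352 -0.0344] long axis ext [-0.0477  0.0544] jaw ext [-0.0286  0.0287] 15361 slope 0.0003
```

View pics/w26.png

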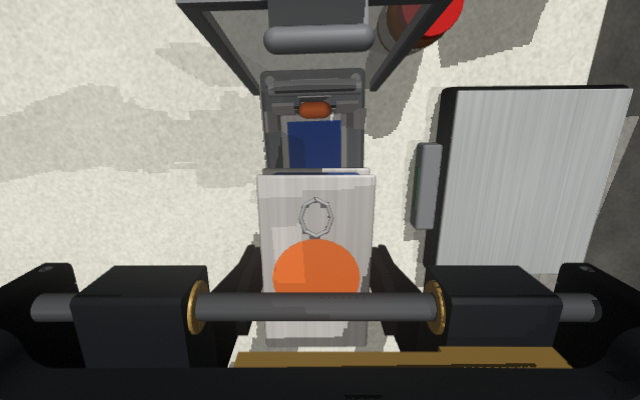

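>>> step_arm(steps=[0.4,0.5,1.5,0.001,0.02,-0.008,0,0,0,0,0,0,-0.008,0,0,0,0,0,0,0,0,0,0,0,0,0,0,0])

```text
time: 34.93
tool_pos: [0.5871, 0.0322, 0.2397]
tcp_rot: [0.511, 0.495, 0.506, -0.488]
force: [-0.5, -0.3, -1.9]
grip_width: 0.059
```

```bash
python3 -c "
from h import *
go([.5892,.0305,.20],-88.5)
s=snap('wrist');held(s)
s=snap('wrist');held(s)"
```

```text
t 34.9 pos [0.5871 0.0322 0.2397] shift [ 0.0021 -0.0017 -0.0397] rot [-0.1  0.7 -0.4] F [-0.5 -0.3 -1.9] w 0.059 q [ 0.4   0.36 -0.69  1.67  0.25  1.18 -0.32]
held: top at [-0.0367 -0.0358 -0.035 ] long axis ext [-0.0526  0.0494] jaw ext [-0.0286  0.0286] 15342 slope 0.0034
held: top at [-0.0364 -0.0356 -0.0348] long axis ext [-0.0524  0.0498] jaw ext [-0.0287  0.0287] 15367 slope 0.0028
```

>>> step_arm(steps=[0,0.6,-0.3,0.001,-0.002,-0.012,0,0,0,0,0,-0.0005,-0.012,0,0,0,0,0,0,-0.012,0,0,0,0,0,0,0,0])

```text
time: 35.37
tool_pos: [0.5888, 0.0239, 0.2007]
tcp_rot: [0.506, 0.495, 0.504, -0.495]
force: [-0.2, 0.3, -1.9]
grip_width: 0.0594
```

```bash
python3 -c "
from h import *
go([.5892,.0287,.175],-88.5)"
```

```text
t 35.4 pos [0.5888 0.0239 0.2007] shift [ 0.0004  0.0048 -0.0257] rot [0.  0.1 0.4] F [-0.2  0.3 -1.9] w 0.0594 q [ 0.4   0.4  -0.67  1.71  0.28  1.12 -0.34]
```

>>> step_arm(steps=[0,0,0.3,0.0003,0.003,-0.007,0,0,0,0,0,0.001,-0.007,0,0,0,0,0,0,-0.002,0,0,0,0,0,0,0,0])

```text
time: 35.7
tool_pos: [0.5883, 0.0275, 0.181]
tcp_rot: [0.506, 0.493, 0.506, -0.494]
force: [-0.9, -1.1, -2.3]
grip_width: 0.0591
```

```bash
python3 -c "
from h import *
go([.5892,.0287,.165],-88.5)"
```

```text
t 35.7 pos [0.5883 0.0275 0.181 ] shift [ 0.0009  0.0012 -0.016 ] rot [ 0.  -0.1  0.1] F [-0.9 -1.1 -2.3] w 0.0591 q [ 0.39  0.42 -0.67  1.73  0.29  1.09 -0.35]
```

>>> step_arm(steps=[0,0,0,0.0005,0.001,-0.006,0,0,0,0,0,0.0003,-0.006,0])

```text
time: 35.87
tool_pos: [0.5899, 0.0293, 0.1696]
tcp_rot: [0.506, 0.494, 0.506, -0.494]
force: [-0.6, 0.3, -1.5]
grip_width: 0.0597
```

```bash
python3 -c "
from h import *
go([.5892,.0287,.15],-88.5)"
```

```text
t 35.9 pos [0.5899 0.0293 0.1696] shift [-0.0007 -0.0006 -0.0196] rot [0.  0.1 0.1] F [-0.6  0.3 -1.5] w 0.0597 q [ 0.38  0.44 -0.67  1.74  0.3   1.07 -0.37]
```

>>> step_arm(steps=[0,0,0,-0.0005,-0.0005,-0.008,0,0,0,0,-0.0005,0,-0.008,0,0,0,0,-0.0005,0,-0.006,0])

```text
time: 36.12
tool_pos: [0.5891, 0.0292, 0.1464]
tcp_rot: [0.507, 0.495, 0.505, -0.493]
force: [-1.9, 0.3, 12.6]
grip_width: 0.059
```

>>> step_arm(steps=[0,0,0,-0.001,0,-0.006,0,0,0,0,-0.0005,0,-0.007,0])

```text
time: 36.28
tool_pos: [0.59, 0.0286, 0.1357]
tcp_rot: [0.508, 0.496, 0.503, -0.492]
force: [-1.6, 0.5, 4.9]
grip_width: 0.0593
```

```bash
cat >> h.py <<'E'
def gtop(s,lo,hi):
    P=cloud(s)
    k=(abs(P[...,0]-.589)<.022)&(abs(P[...,1]-.03)<.045)&(P[...,2]>lo)&(P[...,2]<hi)
    p=P[k]; A=np.c_[p[:,0]-.5892,p[:,1]-.0297,np.ones(len(p))]
    for _ in range(4):
        c=np.linalg.lstsq(A,p[:,2],rcond=None)[0]; r=abs(A@c-p[:,2]); m=r<max(.001,2*np.median(r)); A,p=A[m],p[m]
    print("plane",np.round(c,4),len(p))
E
python3 -c "
from h import *
go([.5892,.0287,.111],-88.5)
s=snap('wrist');save(s,'w27.png');gtop(s,.15,.19)"
```

```text
t 36.3 pos [0.59   0.0286 0.1357] shift [-0.0008  0.0001 -0.0247] rot [0.1 0.5 0.2] F [-1.6  0.5  4.9] w 0.0593 q [ 0.37  0.47 -0.65  1.78  0.34  0.99 -0.39]
plane [0.0055 0.0577 0.1718] 8367
```

>>> step_arm(steps=[-1.5,0.4,0,-0.001,0,-0.007,0,-1,0,0,-0.0005,0,-0.007,0])

```text
time: 36.5
tool_pos: [0.5902, 0.0271, 0.1222]
tcp_rot: [0.518, 0.484, 0.492, -0.505]
force: [-1.4, -1.0, 4.6]
grip_width: 0.0588
```

>>> step_arm(steps=[0,0,0,-0.0005,0,-0.007,0])

```text
time: 36.58
tool_pos: [0.5902, 0.0276, 0.1153]
tcp_rot: [0.519, 0.484, 0.492, -0.505]
force: [0.5, -2.3, 0.1]
grip_width: 0.0593
```

```bash
python3 -c "
from h import *
go([.5892,.0287,.110],-88.5)
s=snap('wrist');save(s,'w28.png');gtop(s,.13,.17)"
```

```text
t 36.6 pos [0.5902 0.0276 0.1153] shift [-0.001   0.0011 -0.0053] rot [2.8 0.4 0.2] F [ 0.5 -2.3  0.1] w 0.0593 q [ 0.32  0.49 -0.62  1.8   0.39  0.98 -0.45]
plane [0.0026 0.0068 0.1513] 8419
```

View pics/w28.png

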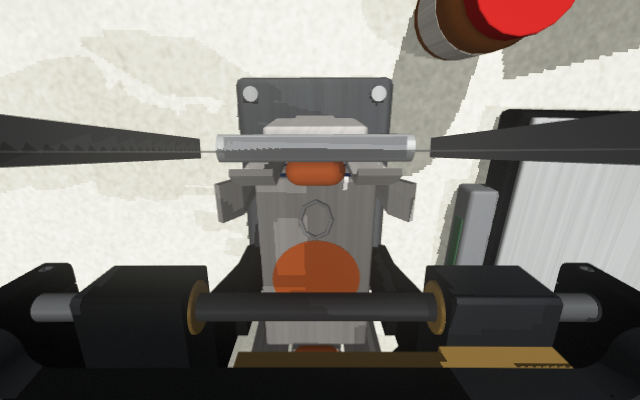

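>>> step_arm(steps=[0,0,0,-0.0005,0,-0.004,0,0,0,0,0,0,-0.002,0,0,0,0,0,0,-0.001,0])

```text
time: 36.88
tool_pos: [0.5893, 0.0275, 0.1057]
tcp_rot: [0.519, 0.484, 0.492, -0.504]
force: [-0.3, 0.1, 2.8]
grip_width: 0.0592
```

```bash
python3 -c "
from h import *
go([.5892,.0287,.110],-88.5)
s=snap('wrist');gtop(s,.13,.17)"
```

```text
t 36.9 pos [0.5893 0.0275 0.1057] shift [-0.0001  0.0012  0.0043] rot [2.7 0.4 0.2] F [-0.3  0.1  2.8] w 0.0592 q [ 0.31  0.5  -0.61  1.81  0.4   0.96 -0.46]
plane [0.0015 0.0064 0.1416] 8212
```

Top is at 0.142 and level. Now I release, raise and check.

>>> step_arm(steps=[0,0,0,0,0,0,0.07,0,0,0,0,0,0,0.08,0,0,0,0,0,0,0.08,0,0,0,0,0,0.02,0.08,2,0,0,0,0,0.03,0.08])

```text
time: 37.35
tool_pos: [0.5828, 0.0287, 0.1495]
tcp_rot: [0.506, 0.489, 0.507, -0.498]
force: [1.0, 0.3, 0.4]
grip_width: 0.0784
```

>>> step_arm(steps=[0,0,0,0,0,0.035,0.06,0,0,0,0,0,0.035,0.03,0,0,0,0,0,0.03,0,0,0,0,0,-0.02,0.01,0,0,0,0,0,-0.02,0,0])

```text
time: 37.77
tool_pos: [0.5824, -0.0081, 0.2688]
tcp_rot: [0.507, 0.49, 0.508, -0.495]
force: [0.9, -0.6, -0.7]
grip_width: 0.0547
```

```bash
python3 -c "
from h import *
go([.546,-.20,.1],-88.5)
s=snap('wrist');save(s,'w29.png');gtop(s,.13,.19)
P=cloud(s);hsv=cv2.cvtColor(s['img'],cv2.COLOR_RGB2HSV)
m=((hsv[...,0]<20)&(hsv[...,1]>140)).astype(np.uint8)
n,l,stt,c=cv2.connectedComponentsWithStats(m)
for i in range(1,n):
    if stt[i,4]>100: print(stt[i],np.round(np.nanmedian(P[l==i],0),4))
s=snap('scene'); save(s,'s29.png',(270,140,400,260),5)"
```

```text
t 37.8 pos [ 0.5824 -0.0081  0.2688] shift [-0.0364 -0.1919 -0.1688] rot [ 0.2 -0.3 -0.3] F [ 0.9 -0.6 -0.7] w 0.0547 q [ 0.46  0.34 -0.68  1.63  0.23  1.26 -0.23]
plane [1.000e-04 2.000e-04 1.506e-01] 3374
[ 417    0   57   45 1223] [0.7079 0.1612 0.0998]
[311  90  31  16 434] [0.5879 0.0845 0.1618]
[ 301  140   48   48 1822] [0.5892 0.0237 0.1508]
[312 209  27  13 296] [ 0.5911 -0.0259  0.1618]
[ 224  346  284   21 2853] [0.5972 0.016  0.393 ]
[503 347  54  20 481] [0.6362 0.0172 0.392 ]
```

View pics/s29.png

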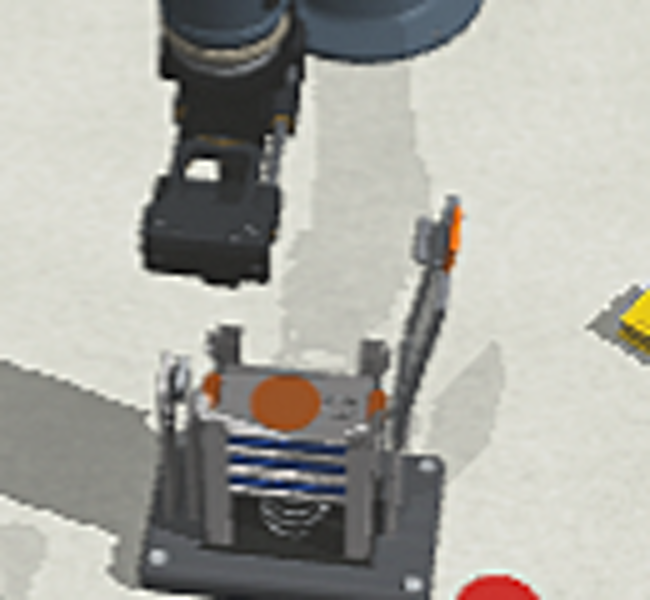

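View pics/w29.png

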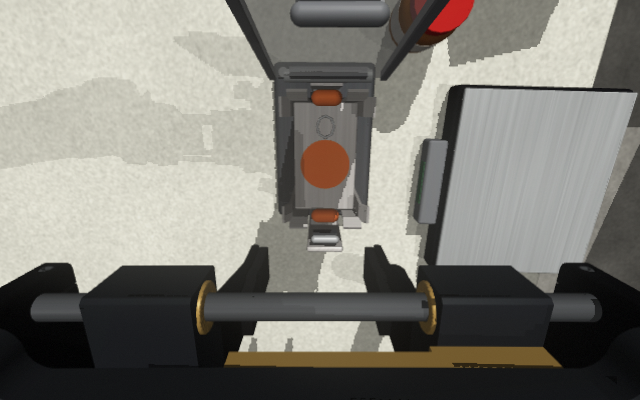

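>>> step_arm(steps=[0,0,0,0,-0.01,0.04,0,0,0,0,0,0,0.04,0,0,0,0,0.002,0,0.04,0,0,0,0,0.002,0.02,0.03,0,0,0,0,0.002,0.035,0,0])

```text
time: 38.28
tool_pos: [0.5819, 0.0279, 0.4128]
tcp_rot: [0.497, 0.489, 0.508, -0.506]
force: [-1.0, 0.7, 0.2]
grip_width: 0.0135
```

>>> step_arm(steps=[0,0,0,0,0.038,0,0,0,0,0,0,0.038,0,0,0,0,0,0,0.038,0,0,0,0,0,0,0.03,0,0,0,0,0,0,0.01,0,0])

```text
time: 38.7
tool_pos: [0.578, 0.1968, 0.4111]
tcp_rot: [0.495, 0.488, 0.511, -0.505]
force: [-1.2, 0.2, -0.4]
grip_width: 0.0003
```

```bash
python3 -c "
from h import *
go([.588,.195,.297],-88.5)"
```

```text
t 38.7 pos [0.578  0.1968 0.4111] shift [ 0.01   -0.0018 -0.1141] rot [ 0.  -1.8  0.7] F [-1.2  0.2 -0.4] w 0.0003 q [ 0.13  0.37 -0.76  1.3   0.23  1.6  -0.58]
```

>>> step_arm(steps=[0,-1.5,0.5,0.004,0,-0.03,0,0,0,0,0.003,0,-0.035,0,0,0,0,0,0,-0.03,0,0,0,0,0,0,-0.01,0,0,0,0,0,0,0,0])

```text
time: 39.12
tool_pos: [0.58, 0.2066, 0.2998]
tcp_rot: [0.506, 0.489, 0.513, -0.492]
force: [-0.3, 0.1, 0.7]
grip_width: 0.0003
```

```bash
python3 -c "
from h import *
go([.588,.195,.297],-88.5)"
```

```text
t 39.1 pos [0.58   0.2066 0.2998] shift [ 0.008  -0.0116 -0.0028] rot [-0.2 -0.6 -0.6] F [-0.3  0.1  0.7] w 0.0003 q [ 0.13  0.4  -0.75  1.5   0.27  1.35 -0.6 ]
```

Now push toward −y against the cover's outer face.

>>> step_arm(steps=[0,0,0,0.003,-0.025,0,0,0,0,0,0.003,-0.02,0,0,0,0,0,0,-0.015,0,0,0,0,0,0,-0.012,0,0,0,0,0,0,-0.012,0,0])

```text
time: 39.53
tool_pos: [0.5859, 0.1245, 0.3036]
tcp_rot: [0.506, 0.489, 0.515, -0.489]
force: [0.4, 0.8, 0.4]
grip_width: 0.0002
```

>>> step_arm(steps=[0,0,0,0,-0.012,0,0,0,0,0,0,-0.012,0,0,0,0,0,0,-0.012,0,0,0,0,0,0,-0.012,0,0,0,0,0,0,-0.012,0,0])

```text
time: 39.95
tool_pos: [0.5866, 0.0603, 0.3064]
tcp_rot: [0.507, 0.49, 0.515, -0.487]
force: [0.2, 1.1, 0.0]
grip_width: 0.0004
```

```bash
python3 -c "
from h import *
go([.588,.045,.297],-88.5)
s=snap('scene'); save(s,'s30.png',(270,100,420,250),4)"
```

```text
t 40.0 pos [0.5866 0.0603 0.3064] shift [ 0.0014 -0.0153 -0.0094] rot [-0.6 -0.3 -1. ] F [0.2 1.1 0. ] w 0.0004 q [ 0.38  0.34 -0.73  1.56  0.22  1.33 -0.32]
```

View pics/s30.png

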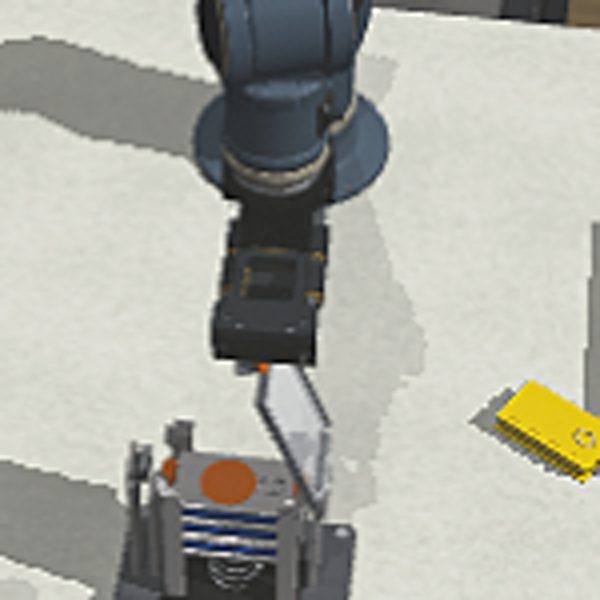

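>>> step_arm(steps=[0,0,-0.5,0,-0.01,-0.005,0,0,0,0,0,-0.012,-0.004,0,0,0,0,0,-0.012,-0.003,0,0,0,0,0,-0.012,-0.003,0,0,0,0,0,-0.012,0,0])

```text
time: 40.42
tool_pos: [0.5863, -0.0052, 0.2894]
tcp_rot: [0.505, 0.492, 0.512, -0.491]
force: [0.0, -0.4, 0.4]
grip_width: 0.0005
```

>>> step_arm(steps=[0,0,0,0,0,0,0,0,0,0,0,0,0,0,0,0,0,0,0,0,0])

```text
time: 40.67
tool_pos: [0.5863, -0.0106, 0.2884]
tcp_rot: [0.503, 0.493, 0.51, -0.493]
force: [0.7, 0.3, -0.4]
grip_width: 0.0004
```

```bash
python3 -c "
from h import *
go([.588,.045,.297],-88.5)
s=snap('scene'); save(s,'s31.png',(270,100,420,250),4)"
```

```text
t 40.7 pos [ 0.5863 -0.0106  0.2884] shift [0.0017 0.0556 0.0086] rot [-0.4 -0.4 -0. ] F [ 0.7  0.3 -0.4] w 0.0004 q [ 0.48  0.34 -0.7   1.59  0.22  1.3  -0.22]
```

View pics/s31.png

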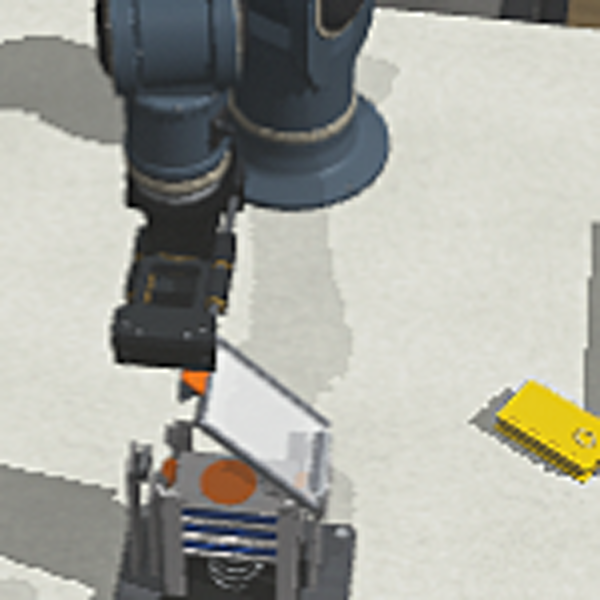

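>>> step_arm(steps=[0,0,0,0,0,0.02,0,0,0,0,0,0,0.02,0,0,0,0,0,0,0,0,0,0,0,0,0,0,0,0,0,0,0,0,0,0])

```text
time: 41.13
tool_pos: [0.5856, -0.0057, 0.3293]
tcp_rot: [0.504, 0.492, 0.513, -0.491]
force: [0.7, 0.3, 0.2]
grip_width: 0.0002
```

>>> step_arm(steps=[0,0,0,0,0,0,0,0,0,0,0,0,0,0,0,0,0,0,0,0,0,0,0,0,0,0,0,0,0,0,0,0,0,0,0])

```text
time: 41.55
tool_pos: [0.584, -0.0048, 0.326]
tcp_rot: [0.503, 0.49, 0.515, -0.492]
force: [-0.0, -0.3, -0.4]
grip_width: 0.0008
```

```bash
python3 -c "
from h import *
go([.5905,-.0447,.21],-88.5)
s=snap('wrist');save(s,'w32.png')
for r in arm.look_for('wrist','cover_tab'): print(r,pt(s,r['pixel']))
s=snap('scene'); save(s,'s32.png',(270,100,420,250),4)"
```

```text
t 41.5 pos [ 0.584  -0.0048  0.326 ] shift [ 0.0065 -0.0399 -0.116 ] rot [-0.5 -0.8 -0.6] F [-0.  -0.3 -0.4] w 0.0008 q [ 0.48  0.32 -0.71  1.53  0.2   1.38 -0.21]
{'pixel': [326.4, 157.0], 'p': 0.74} [0.59167899 0.032911   0.1912513 ]
```

View pics/s32.png

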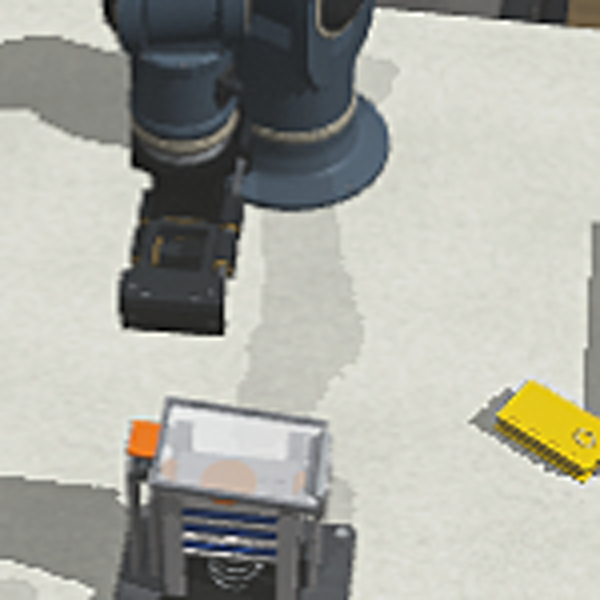

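View pics/w32.png

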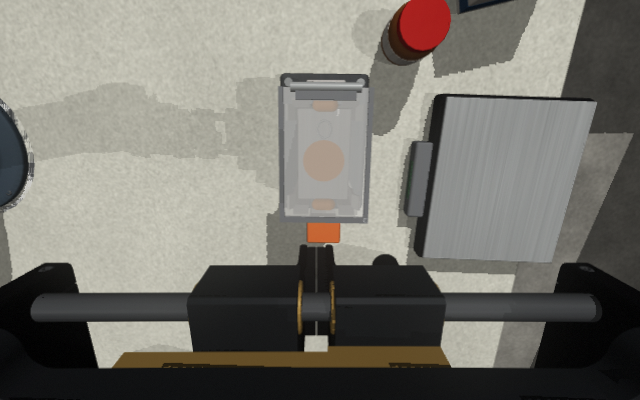

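```bash
python3 -c "
from h import *
s=snap('wrist');P=cloud(s);hsv=cv2.cvtColor(s['img'],cv2.COLOR_RGB2HSV)
k=(hsv[...,0]<20)&(hsv[...,1]>140)&(P[...,1]<-.03)&(P[...,2]<.25)&(P[...,1]>-.1)
p=P[k];print(len(p),np.median(p,0),p.min(0),p.max(0))
go([.591,-.0463,.225],-88.5)"
```

```text
624 [ 0.59158559 -0.04664203  0.19988273] [ 0.5741283  -0.05809463  0.19620445] [ 0.60881916 -0.03570674  0.20214312]
t 41.8 pos [ 0.5842 -0.0048  0.3264] shift [ 0.0068 -0.0415 -0.1014] rot [-0.5 -0.7 -0.6] F [-0.3 -0.3  0.2] w 0.0005 q [ 0.48  0.32 -0.71  1.53  0.2   1.38 -0.21]
```

>>> step_arm(steps=[-0.5,-0.5,-0.5,0.004,-0.02,-0.02,0,0,0,0,0.002,-0.018,-0.03,0,0,0,0,0,0,-0.025,0,0,0,0,0,0,-0.015,0,0,0,0,0,0,0,0])

```text
time: 42.17
tool_pos: [0.5918, -0.0439, 0.2357]
tcp_rot: [0.508, 0.494, 0.506, -0.492]
force: [-1.2, 0.7, -0.4]
grip_width: 0.0005
```

```bash
python3 -c "
from h import *
go([.591,-.0463,.200],-88.5)"
```

```text
t 42.2 pos [ 0.5918 -0.0439  0.2357] shift [-0.0008 -0.0024 -0.0357] rot [ 0.   0.2 -0.1] F [-1.2  0.7 -0.4] w 0.0005 q [ 0.52  0.38 -0.68  1.66  0.25  1.19 -0.19]
```

>>> step_arm(steps=[0,0,0,-0.0005,-0.002,-0.015,0,0,0,0,0,0,-0.012,0,0,0,0,0,0,-0.006,0])

```text
time: 42.42
tool_pos: [0.593, -0.0456, 0.2042]
tcp_rot: [0.509, 0.495, 0.505, -0.491]
force: [-0.7, -0.1, 0.1]
grip_width: 0.0004
```

>>> step_arm(steps=[0,0,0,0,0,-0.006,0,0,0,0,0,0,-0.006,0])

```text
time: 42.58
tool_pos: [0.5939, -0.0451, 0.1926]
tcp_rot: [0.509, 0.495, 0.505, -0.49]
force: [-0.3, 0.3, -0.6]
grip_width: 0.0007
```

```bash
python3 -c "
from h import *
go([.591,-.0463,.185],-88.5)"
```

```text
t 42.6 pos [ 0.5939 -0.0451  0.1926] shift [-0.0029 -0.0012 -0.0076] rot [-0.   0.6 -0.1] F [-0.3  0.3 -0.6] w 0.0007 q [ 0.51  0.42 -0.67  1.71  0.28  1.1  -0.22]
```

>>> step_arm(steps=[0,0.4,0,-0.0025,-0.001,-0.004,0,0,0,0,0,0,-0.004,0])

```text
time: 42.75
tool_pos: [0.5917, -0.0457, 0.1846]
tcp_rot: [0.508, 0.494, 0.506, -0.492]
force: [-0.2, 0.1, -0.2]
grip_width: 0.0
```

>>> step_arm(steps=[0,0,0,0,0,-0.003,0])

```text
time: 42.83
tool_pos: [0.5919, -0.0456, 0.1815]
tcp_rot: [0.508, 0.494, 0.506, -0.492]
force: [-0.1, 0.4, -0.6]
grip_width: 0.0004
```

```bash
python3 -c "
from h import *
go([.591,-.0463,.185],-88.5)
s=snap('scene'); save(s,'s33.png',(270,130,390,250),5)"
```

```text
t 42.8 pos [ 0.5919 -0.0456  0.1815] shift [-0.0009 -0.0007  0.0035] rot [-0.   0.2 -0.1] F [-0.1  0.4 -0.6] w 0.0004 q [ 0.5   0.43 -0.66  1.73  0.29  1.09 -0.22]
```

View pics/s33.png

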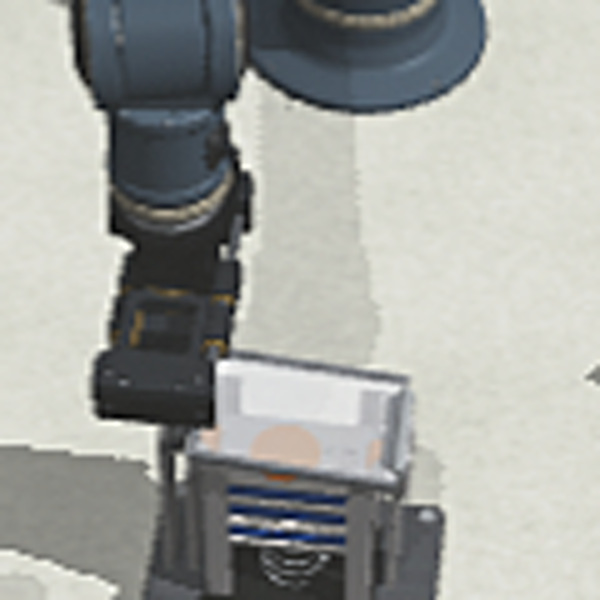

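>>> step_arm(steps=[0,0,0,0,0,-0.004,0,0,0,0,0,0,-0.003,0])

```text
time: 43.05
tool_pos: [0.5921, -0.0455, 0.1743]
tcp_rot: [0.508, 0.494, 0.506, -0.492]
force: [-1.8, -0.2, 7.6]
grip_width: 0.0006
```

>>> step_arm(steps=[0,0,0,0,0,-0.004,0])

```text
time: 43.13
tool_pos: [0.5923, -0.0457, 0.1716]
tcp_rot: [0.508, 0.494, 0.506, -0.492]
force: [-4.1, -0.9, 8.1]
grip_width: 0.0005
```

>>> step_arm(steps=[0,0,0,0,0,-0.004,0])

```text
time: 43.22
tool_pos: [0.5922, -0.046, 0.1683]
tcp_rot: [0.509, 0.494, 0.505, -0.492]
force: [-2.0, -0.9, 2.5]
grip_width: 0.0001
```

```bash
python3 -c "
from h import *
go([.591,-.0463,.185],-88.5)
s=snap('wrist');save(s,'w34.png')
s=snap('scene'); save(s,'s34.png',(270,130,390,250),5)"
```

```text
t 43.2 pos [ 0.5922 -0.046   0.1683] shift [-0.0012 -0.0003  0.0167] rot [ 0.1  0.3 -0.1] F [-2.  -0.9  2.5] w 0.0001 q [ 0.5   0.44 -0.66  1.74  0.3   1.06 -0.23]
```

View pics/w34.png

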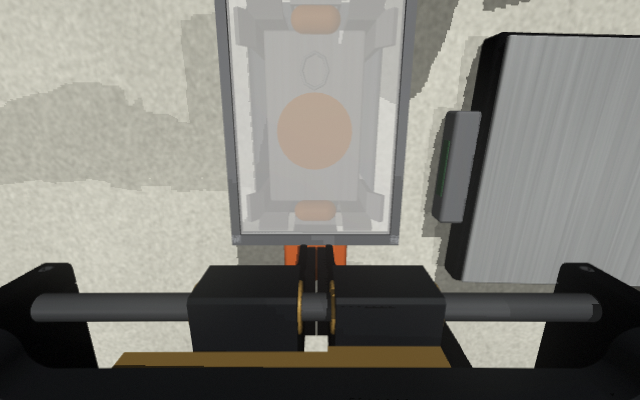

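>>> step_arm(steps=[0,0,0,0,0,-0.004,0])

```text
time: 43.4
tool_pos: [0.5929, -0.0457, 0.1639]
tcp_rot: [0.509, 0.494, 0.505, -0.492]
force: [0.5, -0.0, 0.0]
grip_width: 0.0003
```

>>> step_arm(steps=[0,0,0,0,0,-0.004,0])

```text
time: 43.48
tool_pos: [0.5931, -0.0457, 0.1603]
tcp_rot: [0.509, 0.494, 0.505, -0.491]
force: [-8.4, -1.2, 26.7]
grip_width: 0.0003
```

Hard stop reached at 27 N, which means the cover is past the latch. Retreating and checking.

>>> step_arm(steps=[0,0,0,0,0,0.01,0,0,0,0,0,0,0.03,0,0,0,0,0,-0.01,0.04,0,0,0,0,-0.02,-0.03,0.04,0,0,0,0,-0.03,-0.03,0.03,0])

```text
time: 43.9
tool_pos: [0.5499, -0.0993, 0.2947]
tcp_rot: [0.508, 0.49, 0.514, -0.488]
force: [-0.2, -1.7, 0.8]
grip_width: 0.0005
```

>>> step_arm(steps=[0,0,0,-0.03,-0.03,0.02,0,0,0,0,-0.03,-0.03,0,0,0,0,0,-0.02,-0.03,0,0,0,0,0,0,0,0,0,0,0,0,0,0,0,0])

```text
time: 44.32
tool_pos: [0.4694, -0.1952, 0.3211]
tcp_rot: [0.511, 0.493, 0.506, -0.489]
force: [0.2, 0.5, 0.6]
grip_width: 0.0001
```

```bash
python3 -c "
from h import *
go([.591,-.0463,.185],-88.5)
s=snap('wrist');save(s,'w35.png');P=cloud(s);hsv=cv2.cvtColor(s['img'],cv2.COLOR_RGB2HSV)
k=(hsv[...,0]<20)&(hsv[...,1]>140)&(P[...,1]<-.03)&(P[...,2]<.25)&(P[...,1]>-.1)&(abs(P[...,0]-.59)<.04)
p=P[k];print(len(p),np.median(p,0))
gtop(s,.13,.17)
s=snap('scene'); save(s,'s35.png',(180,100,480,325),2.6)
s=snap('top');save(s,'t35.png')
P=cloud(s);hsv=cv2.cvtColor(s['img'],cv2.COLOR_RGB2HSV)
k=(hsv[...,0]<20)&(hsv[...,1]>140)&(P[...,1]<-.03)&(P[...,2]<.25)&(P[...,1]>-.1)&(abs(P[...,0]-.59)<.04)
p=P[k];print(len(p),np.median(p,0) if len(p) else '')"
```

```text
t 44.3 pos [ 0.4694 -0.1952  0.3211] shift [ 0.1216  0.1489 -0.1361] rot [ 0.1  0.5 -0.5] F [0.2 0.5 0.6] w 0.0001 q [ 0.88  0.15 -0.64  1.72  0.09  1.3   0.26]
1140 [ 0.59044504 -0.04765026  0.18693855]
plane [0. 0. 0.] 0
115 [ 0.59142918 -0.04615153  0.1866848 ]
  return _methods._mean(a, axis=axis, dtype=dtype,
  ret = ret.dtype.type(ret / rcount)
```

View pics/s35.png

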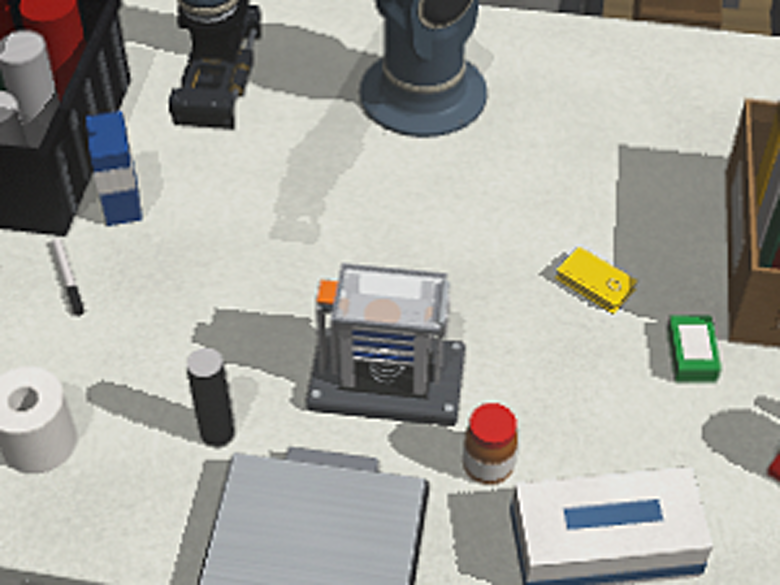

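View pics/t35.png

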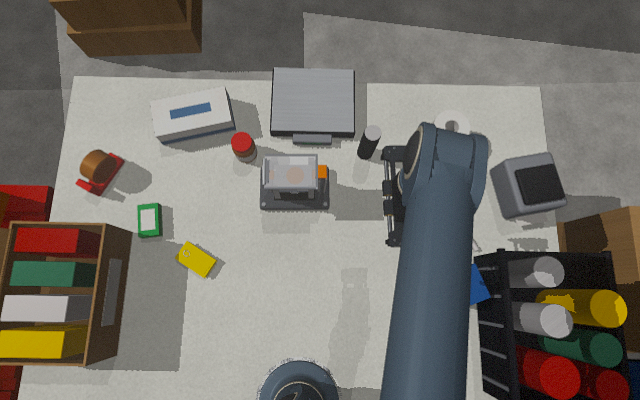

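```bash
python3 -c "
from h import *
print(arm.sign_off())"
```

```text
the job is handed in; nothing more can be done
None
```

The job is done and handed in at about 44 s of the 210 s allowed. The dispenser holds both new tins with the stickered tin on top, and the cover is shut.

**What I did:**
- I nudged the cover fully open and took out the stickered tin, setting it on the bench for the time being.
- Only two new blue tins were on the bench. I pressed both in under the catches, then pressed the stickered tin in last.
- I swung the cover over and pressed its tab down until it was past the latch.

**What the last checks showed:**
- **Tins:** each one sat level after release with its top about 150.6–150.9 mm up, which matches being held under the catches. The scene picture shows three stacked, with the sticker on top.
- **Cover:** the tab dropped from 200 mm to 187 mm. The force rose to about 8 N, fell away, then met a hard stop at 27 N. My last depth reading of the stickered tin's top, taken through the shut cover, returned nothing; the sticker is visible through it.
- **Other goods:** the yellow look-alike and the other goods looked to be where they started. In the last pictures the arm hid some of the salt carton and marker from above, but the other camera shows them in place.

**What went wrong on the way:**
- The first grasp of the stickered tin slipped off, and so did the first grasp of one new tin. The fingers really reached about 13 mm less far down than reported, so I gripped lower after that.
- The first new tin tilted about 9° while I pressed it in, but levelled when released.

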